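# Refit the lid hinge rod of a tabletop braai

## Task

The lid of the tabletop braai is back on after its scrub, but the hinge rod still lies on the tiles. Pick the rod up by its wooden handle and feed it through the three hinge holes at the back of the braai, starting at the end nearer to the rod: body eye, then the lug of the loose lid, then the far body eye. Ease the lid into line with the rod and never force it; push the rod fully home until its collar is against the first eye, let go of it there, and leave the other things on the shelf where they stand.

Things in the scene. Friction and masses are not known exactly. Their poses are not given: they have to be found in the camera images.
- braai: Tabletop braai, fixed to the shelf: dark steel fire box 240 (x) x 220 mm (y) on four legs, rim 102 mm up, dark low-domed loose lid to 149 mm with a wooden bar handle to 181 mm. Origin: centre of the underside at shelf level, z up. Its +x side carries the hinge: a body eye, the lid's lug, a body eye, all of 9.5 mm bore, on one line parallel to its y, at x = 150 mm, z = 105 mm.
- near_eye (a point): Centre of the outer mouth of the near eye: a steel tube on the body, 14 mm long, 22 mm outside, this mouth flared to about 14 mm bore over 5 mm. The rod goes in here along the braai's +y and its collar seats on this mouth. Axes as the braai's.
- lid_eye_line (a point): Point on the hinge line, fixed to the braai, 113 mm along +y from near_eye, where the hole of the lid's lug starts when the lid is in line. The lug is a flat steel plate 38 mm (x) x 26 mm (z), 14 mm thick, hole plain. The lid is not measured: it slides only along the braai's x, up to 9 mm either way, and starts anywhere in that play. Moving it takes about 3 N; the rod, once in its hole, can lever it.
- far_eye (a point): Centre of the inner mouth of the far eye, 226 mm along +y from near_eye: a tube on the body like the near eye, 14 mm long, this inner mouth flared likewise. Axes as the braai's.
- hinge_rod: Hinge rod, about 90 g: straight steel tube, 8 mm diameter, 260 mm long, then a round collar 21 mm across and 4 mm thick, then a squared wooden handle 22 x 22 mm, 90 mm long. Origin: on the rod's axis at the front face of the collar; x runs towards the tip, y and z are square to the handle's flats. It lies with collar end (origin 11 mm up) and tip on the tiles, 1.5 degrees nose-down.
- rod_handle (a point): Middle of the wooden handle, on the rod's axis, at x = -49 mm of the rod; the handle runs 45 mm either way.
- rod_tip (a point): Centre of the rod's blunt tip, at x = 260 mm of the rod; only the last 2 mm taper, from 8 to 6.8 mm.
- pepper_mill: Bystander: white ceramic pepper mill with a steel turning knob, 58 mm across, 149 mm tall; origin at the centre of its foot.
- clear_box: Bystander: clear plastic box 70 by 70 mm with a round white twist cap, 108 mm tall; origin at the centre of its foot.
- skewer_vase: Bystander: glass vase 80 mm across and 150 mm tall with five steel kebab skewers standing in it, 257 mm to their tops; origin at the centre of its foot.
- grill_brush: Bystander: wooden grill brush with brass bristles lying on the shelf, 233 mm long along its x, head 50 mm wide, 35 mm tall; origin under the neck.

How it is judged:
By the outcome, as a careful person would: the job done as asked, in the order asked, and still so for the second after the job is handed in, with the robot touching nothing.
It also fails if it takes over 72 s, if anything falls off the work surface, if the arm or the gripper's body presses on something with over 40 N, if the wrist force passes 120 N, or if a joint passes its speed limit or range.

## Robot

A 7-joint arm with a two-finger parallel gripper is mounted at the origin on the work surface. World frame = base frame: x ahead of the robot, y to its left, z up, the work surface at z = 0. Lengths are in mm, angles in rad, forces in N, time in s.
With the tool pointing down it reaches from about 400 to 925 mm from the base axis. Payload 4.1 kg.
Tool frame: the origin (TCP) lies between the finger pads; the fingertips stand 17 mm ahead of it and the grasp point (between the pads) lies 2 mm behind it; x points along the fingers, y is the direction in which the jaws open and shut, and the axes are right-handed (so a half turn about x gives the same grasp; the last joint's range is limited). The gripper opens to 85 mm and grips with 20 to 120 N. Pads are 22 mm wide; open, the fingers measure 114 mm over their backs; the gripper's body (76 mm by 85 mm) begins 54 mm behind the grasp point. The pads swing forward as they close: fully open they stand 13 mm farther back than shut.
Start: joints at [1.208, 0.398, 0.045, 1.537, -0.019, 1.207, -0.051], TCP at [169.524, -627.537, 248.347] pointing down, gripper open.
Joint ranges: [-2.82, 2.82], [-0.49, 2.23], [-1.37, 1.46], [0, 2.46], [-1.36, 4.5], [0.23, 2], [-2.94, 2.94]. Speed limits (rad/s): [2.57, 2.57, 3.14, 3.14, 3.14, 3.14, 3.14].

## Interface

Orientations are given as a unit quaternion [x, y, z, w].
In Python, from cell import ctrl, viewer gives the robot as it stands.
- The arm moves only by the tool apply_moves, never from a script. Its argument "deltas" is a list of rows, each a list of 2 entries, a list of its own where there are three numbers: the shift along the tool's x, y, z in mm, then the turn about the tool's x in degrees. In form: [[[x, y, z], yaw], ...]. A call has 1 to 12 rows; each row shifts and turns the commanded pose from where the row before left it, along the tool's axes as they then stand; what a row does not reach is not made up. A row lasts 1/12 s, in which the tool goes at most 41.7 mm and 7.16 degrees, less where a joint would pass 70% of its speed; a pose out of reach is approached as far as the arm can. A call is refused whole if a number of a shift passes 41.7 or a number of a turn 7.16, either way. A call with a gripper value outside its range is refused whole. "claw" is the closure, from -1 (fully open) to 1 (shut), set as the call begins (left out, the last holds). The fingers move at their own pace and stop on an object; "force" is the grip in N (left out, the last holds). Time passes only in rows, so rows that do not move let the fingers close. It gives the time, the measured TCP pose, the force and the opening at its end, in the units of the state.
- ctrl.get_obs(): the state, without advancing time (a new reading comes with each control period).
- viewer.get_image(name): name is "side" or "top"; returns (picture, depth): 384x512x3 uint8, blue, green, red; 384x512 float32, mm along the optical axis (not along the pixel's ray), 0 where there is no reading.
- viewer.get_calibration(name): a dict with "vertical_fov" (degrees; the focal length in pixels is half the picture's height over the tangent of half this angle, whatever the lens; pixels are square), "cx", "cy" (the principal point, pixels), "R" (3x3) and "t" (3): a world point X has camera coordinates R X + t. Camera axes: x right, y down, z forward; pixel columns grow to the right and rows downward; lengths in mm; the calibration is good to about 2 mm. A picture is of the moment at which its call begins. get_calibration takes no time and is no camera call.
- ctrl.sign_off(): hands the job in, once; it reports no verdict.
The state is a dict: "time_s": time; "joint_pos": joint angles; "joint_velocities": joint speeds; "joint_torque": joint torques, N m; "position": TCP position; "tcp_rot": TCP orientation; "contact_force": force on the tool from outside, world axes, zero at the start; "torque": the same for the moment, N m; "finger_gap": opening from 0.0 (shut) to 1.0 (fully open).
Only numpy, scipy, OpenCV 4.12 (cv2) and the standard library are available. Lean on these libraries where they do the work, as an engineer would, in place of code of your own. Each camera call takes 0.05 s, during which the arm holds its last target.

## Working session

There is one attempt and no reset: what is moved stays moved. The work goes in short steps, Python scripts to look and compute and a tool call to move; the robot and the scene stay as the last step left them, time stands still between calls to the robot, and variables do not carry over. Pictures are saved under pics/ and viewed, and the job is handed in when it is done.

Besides the shell and the picture viewer there is one more tool, called after "Request:" as name([rows], argument=value, ...), one row to a line, values as JSON. apply_moves: Moves the arm, as the interface text tells. Its arguments: {"type":"object","properties":{"deltas":{"type":"array","items":{"type":"array"}},"claw":{"type":"number"},"force":{"type":"number"}},"required":["deltas"]}

```bash
ls; mkdir -p pics; python3 - <<'E'
from cell import ctrl, viewer
import cv2,numpy as np
o=ctrl.get_obs();print(o)
for n in ("side","top"):
    im,d=viewer.get_image(n); cv2.imwrite(f"pics/{n}0.png",im); np.savez(f"{n}0.npz",im=im,d=d)
    c=viewer.get_calibration(n);print(n,c,lens if (lens:=c.get('lens')) else '')
E
```

```text
pics
{'time_s': 0.0, 'joint_pos': array([ 1.20801942,  0.39917829,  0.04501574,  1.53789904, -0.01868153,
        1.20689616, -0.0506865 ]), 'joint_velocities': array([ 1.36445090e-03,  9.30848426e-04,  2.48689396e-05,  4.74419744e-04,
       -5.68044645e-04,  1.00915826e-03, -7.26127461e-04]), 'joint_torque': array([ 3.96144569e-04, -4.75116920e+01,  1.36519086e+00, -2.54216802e+01,
        1.17069308e-02,  9.70111607e-03,  7.33136943e-06]), 'position': array([ 169.34218215, -626.92169763,  247.26346356]), 'tcp_rot': array([-0.70081676, -0.09371939,  0.70110031, -0.09236283]), 'contact_force': array([-0.18918933, -0.80854966, -0.2644604 ]), 'torque': array([-0.04143134,  0.02807756,  0.04432457]), 'finger_gap': 1.0052613431816908}
side {'vertical_fov': 47.748543181757846, 'cx': 262.3241573259452, 'cy': 190.32741125681315, 'R': array([[ 0.99523755, -0.09513098,  0.02126783],
       [-0.04363171, -0.62983815, -0.77549995],
       [ 0.08716936,  0.77087872, -0.6309893 ]]), 't': array([-570.5739271 ,  140.03572374, 1216.41926502])} 
top {'vertical_fov': 44.04242303388217, 'cx': 256.75202019177306, 'cy': 190.53289511398683, 'R': array([[-0.02479484, -0.99961479,  0.01246935],
       [-0.99769392,  0.02395501, -0.06350584],
       [ 0.06318267, -0.01401521, -0.99790356]]), 't': array([  76.10344437,  564.96276846, 1606.22528742])}
```

View pics/side0.png

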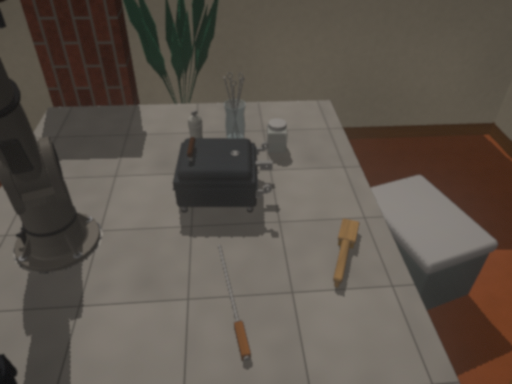

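View pics/top0.png

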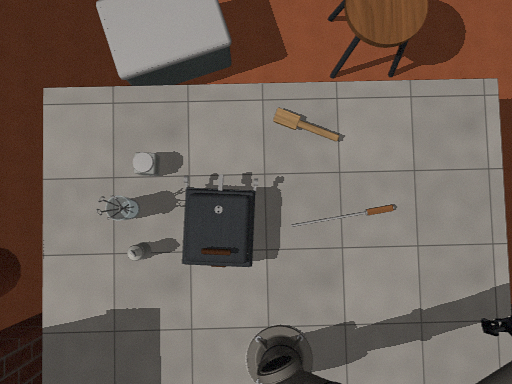

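```bash
cat > h.py <<'E'
import numpy as np,cv2
from cell import ctrl,viewer
def K(n):
    c=viewer.get_calibration(n); f=192/np.tan(np.radians(c['vertical_fov']/2)); return f,c['cx'],c['cy'],np.array(c['R']),np.array(c['t'])
def px2w(n,u,v,d):
    f,cx,cy,R,t=K(n); p=np.array([(u-cx)/f*d,(v-cy)/f*d,d]); return R.T@(p-t)
def atz(n,u,v,z):
    f,cx,cy,R,t=K(n); r=R.T@np.array([(u-cx)/f,(v-cy)/f,1]); o=-R.T@t; return o+r*(z-o[2])/r[2]
def proj(n,X):
    f,cx,cy,R,t=K(n); p=R@np.asarray(X,float)+t; return np.array([cx+f*p[0]/p[2],cy+f*p[1]/p[2]])
def cloud(n,d):
    f,cx,cy,R,t=K(n); v,u=np.mgrid[0:384,0:512]; P=np.stack([(u-cx)/f*d,(v-cy)/f*d,d],-1)-t
    W=P@R; W[d==0]=np.nan; return W
def crop(im,u0,v0,u1,v1,s,name):
    a=cv2.resize(im[v0:v1,u0:u1],None,fx=s,fy=s,interpolation=cv2.INTER_CUBIC)
    cv2.imwrite('pics/'+name,a)
E
python3 - <<'E'
from h import *
a=np.load('top0.npz');b=np.load('side0.npz')
crop(a['im'],165,160,265,280,5,'t_braai.png'); crop(a['im'],280,190,410,240,6,'t_rod.png')
crop(np.clip(b['im']*1.8,0,255).astype('uint8'),165,125,285,215,6,'s_braai.png'); crop(b['im'],210,240,260,365,4,'s_rod.png')
for n,z in(('top',a),('side',b)):
    W=cloud(n,z['d']); 
    for (u,v) in [(300,300),(100,300),(450,120),(300,150),(60,100)] if n=='top' else [(140,300),(290,240),(200,320),(320,150),(380,330)]:
        print(n,u,v,W[v,u].round(1), z['d'][v,u])
E
```

```text
top 300 300 [189.5 -76.5  -3.8] 1623.0912
top 100 300 [2.085e+02 6.030e+02 5.000e-01] 1610.4832
top 450 120 [ 7.993e+02 -6.217e+02  4.000e-01] 1664.9963
top 300 150 [706.2 -92.4  -4.8] 1656.8928
top 60 100 [899.  737.7   3.4] 1649.2722
side 140 300 [ 249.9 -223.2    0.3] 1065.9592
side 290 240 [648.2 -46.5  -0.8] 1237.5718
side 200 320 [ 397.5 -294.1    2.9] 1022.542
side 320 150 [825.8 403.9  -2. ] 1600.984
side 380 330 [ 8.161e+02 -3.535e+02  5.000e-01] 1014.74335
```

View pics/t_braai.png

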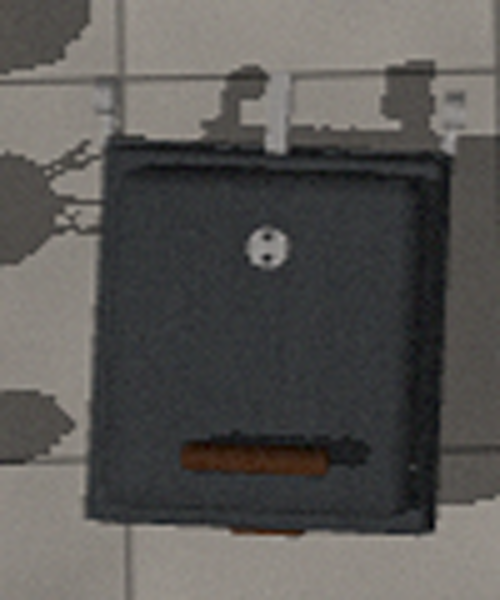

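View pics/t_rod.png

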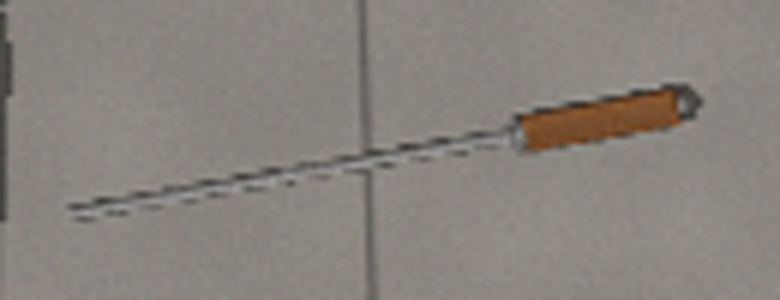

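View pics/s_braai.png

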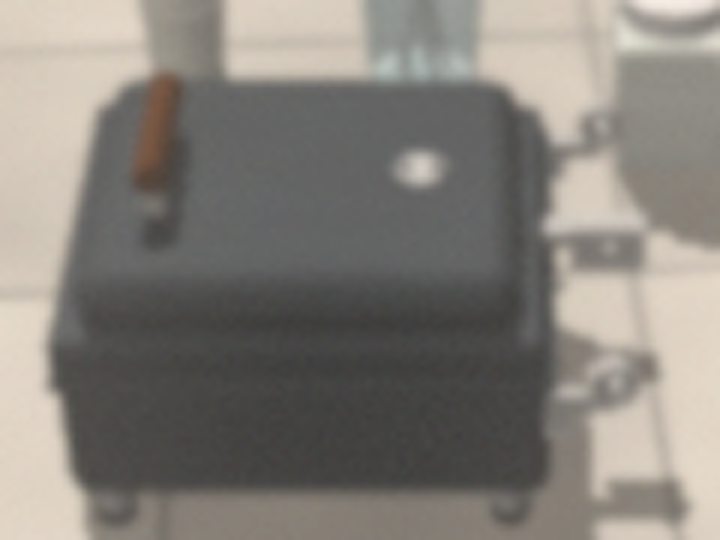

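View pics/s_rod.png

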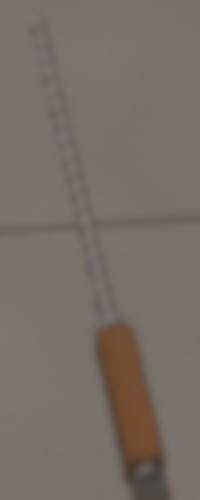

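```bash
python3 - <<'E'
from h import *
from scipy.spatial.transform import Rotation as Ro
print(Ro.from_quat(ctrl.get_obs()['tcp_rot']).as_matrix().round(4))
a=np.load('top0.npz');b=np.load('side0.npz')
for z in (102,105): 
  print([atz('top',165+u/5-.4,160+v/5-.4,z).round(1) for u,v in((107,142),(447,155),(88,518),(433,530),(105,95),(455,105),(278,75))])
W=cloud('top',a['d'])
# region heights
m=W[...,2]; sub=m[160:280,165:265]; print(np.nanmax(sub))
for n,z in(('top',a),('side',b)):
  W=cloud(n,z['d']); g=np.abs(W[...,2])<15; P=W[g]; P=P[(P[:,0]>300)&(P[:,0]<800)&(abs(P[:,1])<500)]
  A=np.c_[P[:,:2],np.ones(len(P))]; print(n,np.linalg.lstsq(A,P[:,2],rcond=None)[0], P[:,2].std())
# rod by color: orange handle
for n,z in(('top',a),('side',b)):
  im=z['im'].astype(int); o=(im[...,2]-im[...,0]>50); 
  nl,l,s,c=cv2.connectedComponentsWithStats(o.astype('uint8'))
  print(n,[(s[i].tolist(),c[i].round(2)) for i in range(1,nl) if s[i,4]>30])
E
```

```text
[[-6.000e-04  2.609e-01 -9.654e-01]
 [ 1.700e-03 -9.654e-01 -2.609e-01]
 [-1.000e+00 -1.800e-03  1.000e-04]]
[array([575. , 292.3, 102. ]), array([561.3,  72.4, 102. ]), array([333.8, 308.1, 102. ]), array([320.4,  87.3, 102. ]), array([605.6, 293.1, 102. ]), array([593.7,  66.4, 102. ]), array([616. , 180.8, 102. ])]
[array([574.8, 291.9, 105. ]), array([561.1,  72.4, 105. ]), array([334. , 307.7, 105. ]), array([320.7,  87.3, 105. ]), array([605.3, 292.7, 105. ]), array([593.4,  66.5, 105. ]), array([615.7, 180.6, 105. ])]
190.70410389937553
top [-1.02892676e-03  4.28589611e-05  2.74543352e-01] 3.8619110925215985
side [-8.66927470e-04 -1.16799426e-03 -1.07035300e+00] 2.063475297007347
top [([54, 0, 17, 11, 61], array([63.28,  5.08])), ([218, 0, 14, 5, 32], array([223.47,   0.94])), ([244, 0, 23, 12, 81], array([254.11,   3.79])), ([193, 0, 319, 102, 16144], array([381.18,  41.94])), ([37, 6, 16, 15, 57], array([45.05, 12.91])), ([228, 9, 12, 11, 39], array([233.05,  13.03])), ([438, 11, 12, 19, 42], array([442.55,  18.79])), ([5, 13, 23, 22, 100], array([14.81, 24.1 ])), ([88, 12, 
[... 1127 characters left out ...]
1, 31], array([ 36.87, 163.16])), ([367, 205, 26, 10, 152], array([379.66, 209.54])), ([0, 208, 29, 47, 357], array([ 13.23, 229.84])), ([31, 213, 9, 13, 32], array([ 35.34, 218.72])), ([507, 227, 5, 17, 31], array([508.97, 234.39])), ([34, 268, 8, 14, 35], array([ 37.71, 273.74])), ([3, 279, 28, 27, 161], array([ 17.52, 293.22])), ([36, 290, 6, 20, 39], array([ 39.95, 299.51])), ([1, 301, 25, 29, 160], array([ 10.85, 315.89]))]
side [([484, 134, 28, 28, 152], array([497.1 , 145.91])), ([335, 219, 23, 60, 573], array([345.15, 243.09])), ([469, 249, 43, 97, 2610], array([495.7 , 291.32])), ([235, 322, 14, 33, 254], array([241.61, 338.02])), ([458, 350, 54, 34, 1139], array([490.2 , 371.48]))]
```

```bash
python3 - <<'E'
from h import *
a=np.load('top0.npz')['im'];b=np.load('side0.npz')['im']
crop(a,180,165,262,200,9,'t_eyes.png')
crop(np.clip(b*1.6,0,255).astype('uint8'),250,135,285,200,9,'s_eyes.png')
E
```

```text
(no output)
```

View pics/t_eyes.png

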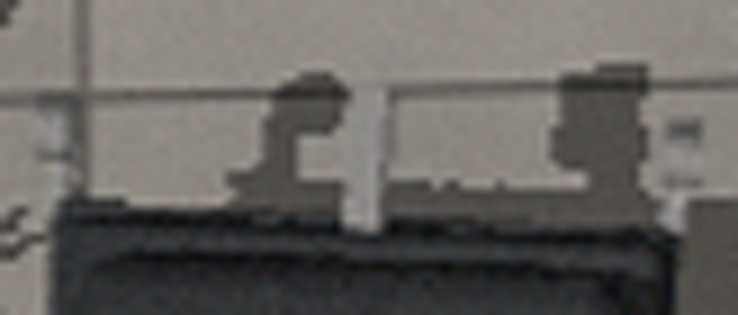

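View pics/s_eyes.png

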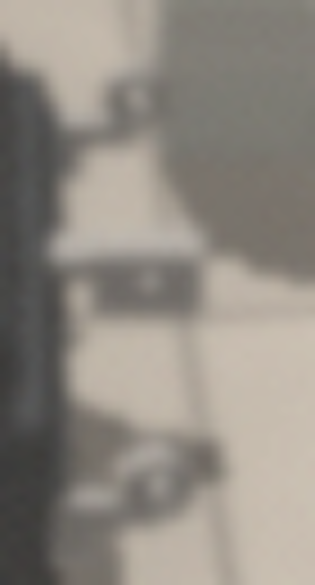

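```bash
python3 - <<'E'
from h import *
N=atz('side',266.4,188.7,105);L=atz('side',266.1,165.9,105);F=atz('side',264.9,145.4,105)
print(N,L,F,L-N,F-N)
print(np.degrees(np.arctan2((F-N)[0],(F-N)[1])))
o=np.load('top0.npz')
c=lambda u,v:(180+u/9-.44,165+v/9-.44)
for nm,uv,z in (('near end outer',(685,118),116),('near eye outer -y edge',(706,150),116),('lugtop end',(366,88),118),('far eye top',(52,98),116)):
    print(nm,atz('top',*c(*uv),z).round(1))
yaw=np.radians(-3.65); ex=np.array([np.cos(yaw),np.sin(yaw)]); ey=np.array([-ex[1],ex[0]])
print((N[:2]-ex*150+ey*120), ex,ey)
# rod
for n,u0,v0,s,pts in (('top',280,190,6,[(72,211),(520,132),(525,133),(680,103)]),('side',210,240,4,[(37,25),(110,325),(115,326),(145,465)])):
    for (u,v),z in zip(pts,(4,11,11,13)):
        print(n,atz(n,u0+u/s-.45,v0+v/s-.45,z).round(1))
E
```

```text
[588.54534352  59.71220984 105.        ] [599.05654351 170.82574086 105.        ] [606.78761521 284.96500758 105.        ] [ 10.51119998 111.11353101   0.        ] [ 18.24227168 225.25279774   0.        ]
4.630038233772366
near end outer [602.   66.1 116. ]
near eye outer -y edge [590.3  58.9 116. ]
lugtop end [615.2 179.7 118. ]
far eye top [614.5 291.9 116. ]
[446.4889831  189.01801196] [ 0.99797155 -0.06366144] [0.06366144 0.99797155]
top [447.  -54.5   4. ]
top [ 485.7 -311.9   11. ]
top [ 485.1 -314.7   11. ]
top [ 500.  -403.9   13. ]
side [445.9 -58.6   4. ]
side [ 484.2 -308.8   11. ]
side [ 487.1 -309.7   11. ]
side [ 498.7 -399.7   13. ]
```

```bash
python3 - <<'E'
from h import *
a=np.load('top0.npz')['im']; g=cv2.GaussianBlur(cv2.cvtColor(a,cv2.COLOR_BGR2GRAY).astype(float),(0,0),.7)
from scipy.ndimage import map_coordinates
def edge(p0,p1,z=102,half=5):
    p0=np.array(p0,float);p1=np.array(p1,float);t=p1-p0;L=np.hypot(*t);t/=L;n=np.array([-t[1],t[0]])
    out=[]
    s=np.arange(-half,half+.01,.1)
    for k in np.arange(0.08*L,.92*L,1):
        q=p0+t*k; P=q[:,None]+n[:,None]*s
        v=map_coordinates(g,[P[1],P[0]],order=1); dv=np.abs(np.gradient(v)); i=dv.argmax()
        if dv[i]>.8: out.append(q+n*s[i])
    out=np.array(out)
    w=np.array([atz('top',*p,z)[:2] for p in out])
    vx,vy,x0,y0=cv2.fitLine(w.astype(np.float32),cv2.DIST_HUBER,0,.01,.01).ravel()
    return np.degrees(np.arctan2(vy,vx)),(x0,y0),len(out), np.std((w-[x0,y0])@[-vy,vx])
TL,TR,BL,BR=(186.4,188.4),(254.4,191),(182.6,263.6),(251.6,266)
for nm,e in (('far y side',(TL,BL)),('near y side',(TR,BR)),('back(+x)',(TL,TR)),('front',(BL,BR))): print(nm,edge(*e))
E
```

```text
far y side (np.float32(-3.907753), (np.float32(451.36624), np.float32(302.6558)), 64, np.float64(1.2677716918259094))
near y side (np.float32(-3.7737613), (np.float32(440.76422), np.float32(77.81316)), 64, np.float64(1.17763882793516))
back(+x) (np.float32(-89.03141), (np.float32(577.17944), np.float32(184.31058)), 58, np.float64(6.535791860043711))
front (np.float32(85.897446), (np.float32(323.30923), np.float32(197.78792)), 58, np.float64(1.7544815587247822))
```

Request:
apply_moves([
  [[0,-7,-16],0],
  [[0,-14,-32],0],
  [[0,-14,-32],0],
  [[0,-15,-32],0],
  [[0,-15,-32],-7],
  [[0,0,0],-7],
  [[0,0,0],-7],
  [[10,0,0],-7],
  [[20,0,0],-7],
  [[20,0,0],-7],
  [[20,0,0],-7],
  [[0,0,0],-7],
], claw=-1)

```text
time_s: 1.1
position: [289.8, -524.4, 173.5]
tcp_rot: [0.574, 0.416, -0.574, 0.41]
contact_force: [0.4, 1.3, -0.9]
finger_gap: 1.002
```

```bash
cat >> h.py <<'E'
from scipy.spatial.transform import Rotation as Ro
def togo(pos,ang):
    """pos world TCP, ang: target angle (deg) of tool y in world"""
    o=ctrl.get_obs(); R=Ro.from_quat(o['tcp_rot']).as_matrix(); p=o['position']
    a=np.degrees(np.arctan2(R[1,1],R[0,1])); da=(ang-a+180)%360-180
    print('t',round(o['time_s'],2),'pos',p.round(2),'yang',a.round(2),'gap',round(o['finger_gap'],3),'F',o['contact_force'].round(1),'T',o['torque'].round(2),'q7',o['joint_pos'].round(2))
    if pos is not None: print('tool delta',(R.T@(np.array(pos)-p)).round(1),'turn',(-da).round(2))
E
python3 -c "
from h import *
togo([492.6,-359.4,18],8.6)"
```

```text
t 1.1 pos [ 289.77 -524.4   173.45] yang -18.52 gap 1.002 F [ 0.4  1.3 -0.9] T [0.06 0.01 0.02] q7 [ 1.14  0.38 -0.18  1.74  0.08  1.04  0.61]
tool delta [ 155.8  140.9 -220. ] turn -27.12
```

Request:
apply_moves([
  [[0,0,0],-7],
  [[0,0,0],-7],
  [[0,0,0],-7],
  [[0,0,0],-6.12],
  [[5,28,-17],0],
  [[14,32,-19],0],
  [[14,32,-19],0],
  [[14,32,-19],0],
  [[14,32,-19],0],
  [[14,32,-19],0],
  [[14,30,-17],0],
  [[8,0,0],0],
])

```text
time_s: 2.1
position: [495.8, -359.7, 79.9]
tcp_rot: [0.462, 0.538, -0.457, 0.537]
contact_force: [0.2, 0.8, 0.6]
finger_gap: 0.997
```

Request:
apply_moves([
  [[0,0,0],0],
  [[0,0,0],0],
])

```text
time_s: 2.27
position: [487.8, -368.4, 80.5]
tcp_rot: [0.462, 0.535, -0.463, 0.534]
contact_force: [-0.4, -1.0, 0.8]
finger_gap: 1.0
```

```bash
python3 -c "
from h import *
togo([492.6,-359.4,18],8.6)
im,d=viewer.get_image('top'); crop(im,270,170,420,260,5,'t1.png')
im,d=viewer.get_image('side'); crop(im,180,220,310,384,4,'s1.png')"
```

```text
t 2.27 pos [ 487.83 -368.43   80.47] yang 8.24 gap 1.0 F [-0.4 -1.   0.8] T [-0.09  0.04  0.  ] q7 [ 0.82  0.52 -0.32  1.78  0.2   0.88  0.55]
tool delta [62.5  6.2 -8.2] turn -0.36
```

View pics/t1.png

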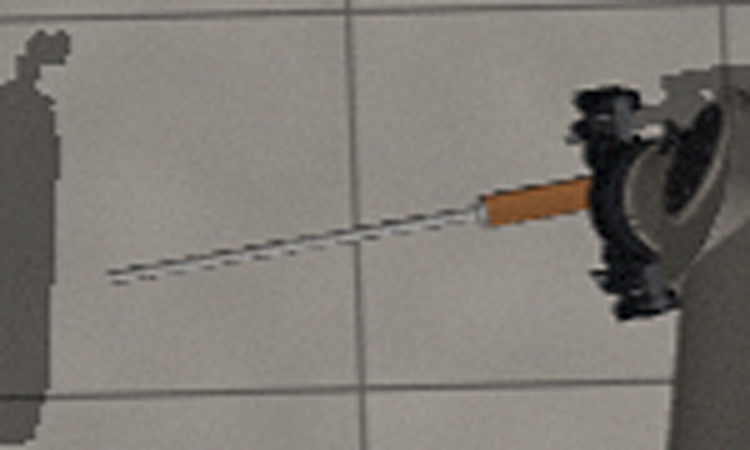

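View pics/s1.png

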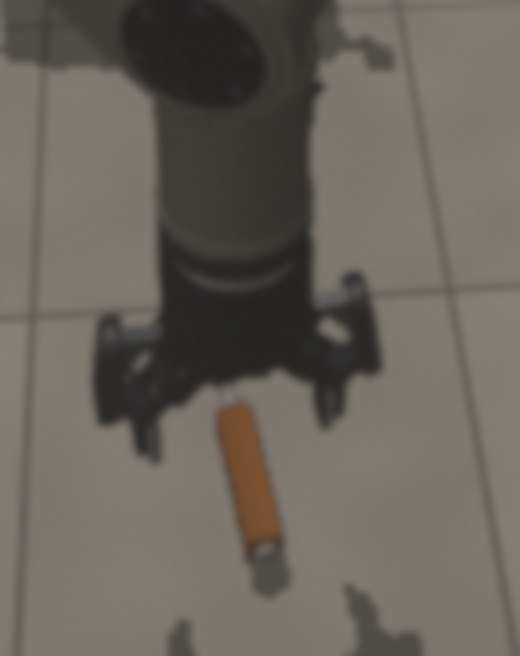

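Request:
apply_moves([
  [[0,6,-8],-0.4],
  [[0,0,0],0],
  [[15,0,0],0],
  [[15,0,0],0],
  [[15,0,0],0],
  [[8,0,0],0],
  [[4,0,0],0],
  [[0,0,0],0],
  [[0,0,0],0],
  [[0,0,0],0],
])

```text
time_s: 3.2
position: [494.3, -360.0, 25.3]
tcp_rot: [0.461, 0.536, -0.461, 0.537]
contact_force: [-0.5, 0.5, -0.2]
finger_gap: 1.004
```

```bash
python3 -c "
from h import *
togo([492.6,-359.4,18],8.6)
im,d=viewer.get_image('side'); crop(im,180,220,310,384,4,'s2.png')"
```

```text
t 3.2 pos [ 494.33 -360.     25.29] yang 8.63 gap 1.004 F [-0.5  0.5 -0.2] T [ 0.01 -0.05  0.02] q7 [ 0.79  0.59 -0.3   1.81  0.24  0.78  0.51]
tool delta [ 7.3 -1.6 -0.9] turn 0.03
```

View pics/s2.png

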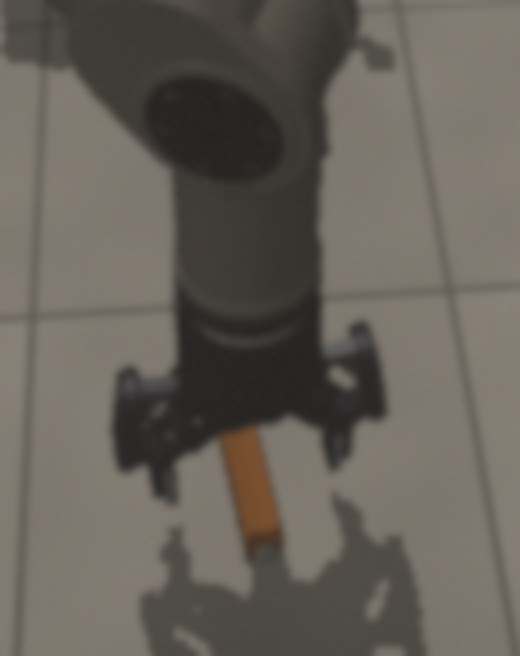

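Request:
apply_moves([
  [[6,-1,0],0],
  [[0,0,0],0],
  [[0,0,0],0],
  [[0,0,0],0],
])

```text
time_s: 3.58
position: [492.6, -359.7, 18.3]
tcp_rot: [0.461, 0.536, -0.461, 0.536]
contact_force: [-0.6, 1.0, -0.3]
finger_gap: 1.0
```

Request:
apply_moves([
  [[0,0,0],0],
  [[0,0,0],0],
  [[0,0,0],0],
  [[0,0,0],0],
  [[0,0,0],0],
  [[0,0,0],0],
  [[0,0,0],0],
  [[0,0,0],0],
  [[0,0,0],0],
  [[0,0,0],0],
  [[0,0,0],0],
  [[0,0,0],0],
], claw=1, force=50)

```text
time_s: 4.58
position: [492.8, -359.7, 18.5]
tcp_rot: [0.461, 0.536, -0.461, 0.536]
contact_force: [-0.3, -0.6, 2.4]
finger_gap: 0.239
```

```bash
python3 -c "
from h import *
togo([492.6,-359.4,18],8.6)
im,d=viewer.get_image('side'); crop(im,180,220,310,384,4,'s3.png')
im,d=viewer.get_image('top'); crop(im,270,170,420,260,5,'t3.png')"
```

```text
t 4.58 pos [ 492.77 -359.75   18.48] yang 8.64 gap 0.239 F [-0.3 -0.6  2.4] T [ 0.16  0.04 -0.04] q7 [ 0.79  0.6  -0.3   1.81  0.24  0.76  0.51]
tool delta [ 0.5 -0.1 -0.4] turn 0.04
```

View pics/s3.png

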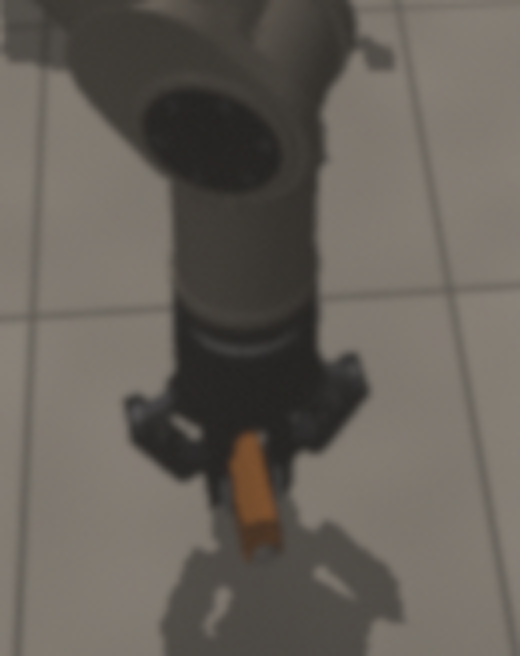

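View pics/t3.png

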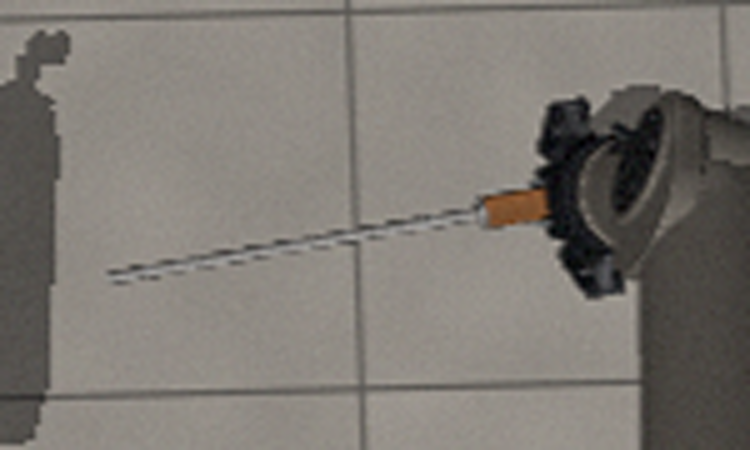

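Request:
apply_moves([
  [[-5,0,0],0],
  [[-10,0,0],0],
  [[-15,0,0],0],
  [[-20,0,0],0],
  [[-20,0,0],0],
  [[-20,0,0],0],
  [[-10,0,0],0],
  [[0,0,0],0],
  [[0,0,0],0],
  [[0,0,0],0],
])

```text
time_s: 5.52
position: [491.8, -359.3, 117.1]
tcp_rot: [0.461, 0.537, -0.461, 0.536]
contact_force: [-0.4, -0.7, -1.3]
finger_gap: 0.247
```

```bash
python3 -c "
from h import *
togo([560,-290,119.3],-3.95)
im,d=viewer.get_image('side'); crop(im,180,190,310,354,4,'s4.png')
im,d=viewer.get_image('top'); crop(im,270,170,420,260,5,'t4.png')"
```

```text
t 5.52 pos [ 491.77 -359.26  117.14] yang 8.64 gap 0.247 F [-0.4 -0.7 -1.3] T [-0.03 -0.02 -0.07] q7 [ 0.82  0.47 -0.34  1.76  0.18  0.94  0.56]
tool delta [ -2.2  77.9 -58.2] turn 12.59
```

View pics/s4.png

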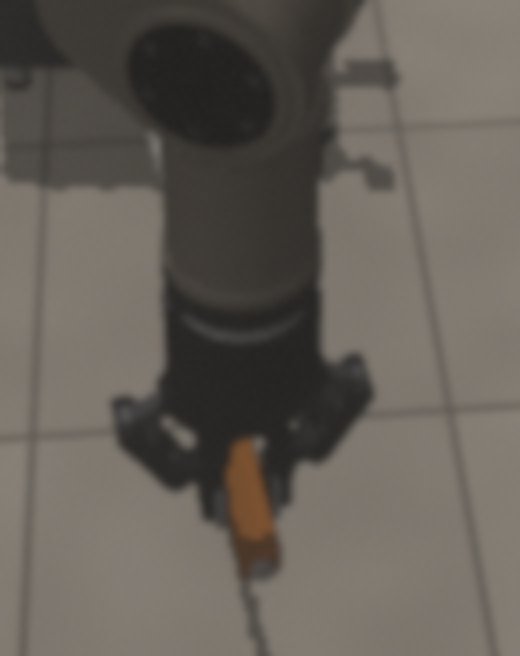

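View pics/t4.png

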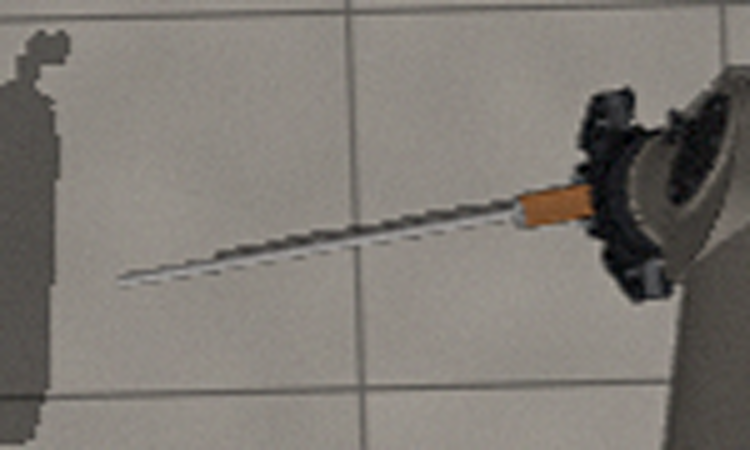

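Request:
apply_moves([
  [[5,0,0],0],
  [[12,0,0],0],
  [[14,0,0],0],
  [[14,0,0],0],
  [[14,0,0],0],
  [[14,0,0],0],
  [[14,0,0],0],
  [[8,0,0],0],
  [[3,0,0],0],
  [[0,0,0],0],
  [[0,0,0],0],
])

```text
time_s: 6.53
position: [493.2, -359.9, 20.5]
tcp_rot: [0.461, 0.536, -0.461, 0.537]
contact_force: [-0.8, 0.4, -1.0]
finger_gap: 0.244
```

```bash
python3 -c "
from h import *
togo([488.6,-332,18],8.6)"
```

```text
t 6.53 pos [ 493.17 -359.91   20.53] yang 8.64 gap 0.244 F [-0.8  0.4 -1. ] T [-0.06  0.02 -0.02] q7 [ 0.79  0.6  -0.3   1.81  0.24  0.77  0.51]
tool delta [  2.5  -0.3 -28.3] turn 0.04
```

Request:
apply_moves([
  [[1.5,0,0],0],
  [[0,0,0],0],
  [[0,0,0],0],
])

```text
time_s: 6.78
position: [493.0, -360.0, 19.3]
tcp_rot: [0.461, 0.536, -0.461, 0.537]
contact_force: [-0.2, -0.1, -1.5]
finger_gap: 0.244
```

Request:
apply_moves([
  [[0,0,0],0],
  [[0,0,0],0],
  [[0,0,0],0],
  [[0,0,0],0],
  [[0,0,-5],0],
  [[0,0,-10],0],
  [[0,0,-9],0],
  [[0,0,-3],0],
  [[0,0,0],0],
  [[0,0,0],0],
  [[0,0,0],0],
], claw=0.1)

```text
time_s: 7.7
position: [488.7, -333.3, 18.9]
tcp_rot: [0.461, 0.536, -0.461, 0.536]
contact_force: [-0.5, -0.2, -0.4]
finger_gap: 0.451
```

```bash
python3 -c "
from h import *
togo([488.6,-332,18],8.6)
im,d=viewer.get_image('side'); crop(im,180,190,310,354,4,'s5.png');np.savez('side5.npz',im=im,d=d)
im,d=viewer.get_image('top'); crop(im,270,170,420,260,5,'t5.png');np.savez('top5.npz',im=im,d=d)"
```

```text
t 7.7 pos [ 488.67 -333.34   18.92] yang 8.63 gap 0.451 F [-0.5 -0.2 -0.4] T [-0.02  0.01  0.02] q7 [ 0.76  0.57 -0.3   1.86  0.24  0.74  0.47]
tool delta [ 0.9  0.1 -1.3] turn 0.03
```

View pics/s5.png

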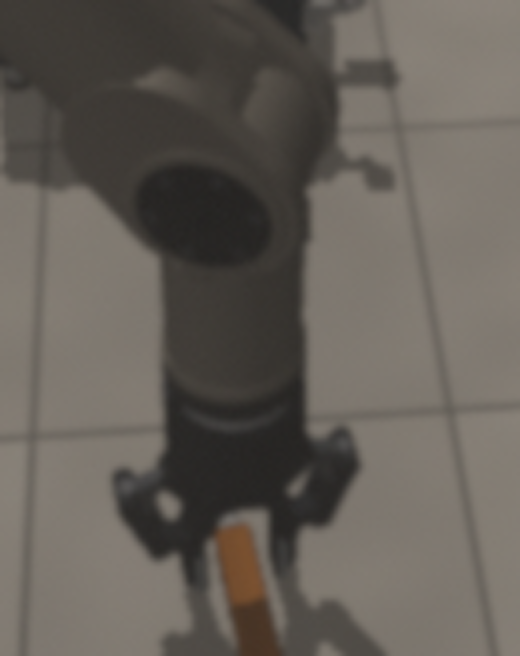

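View pics/t5.png

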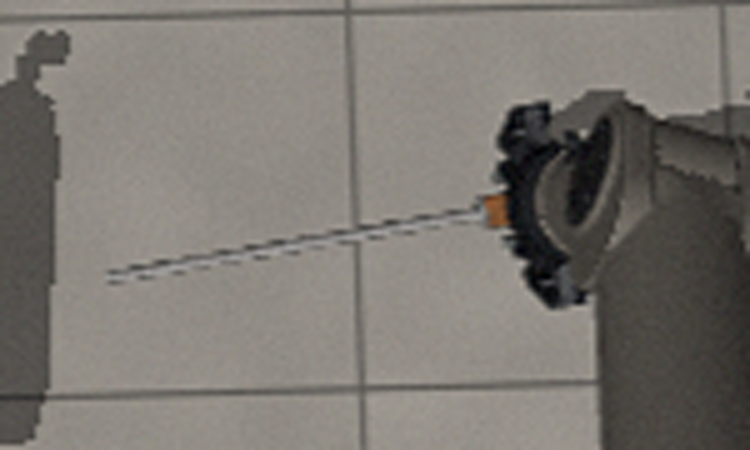

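Request:
apply_moves([
  [[1,0,-1],0],
  [[0,0,0],0],
  [[0,0,0],0],
  [[0,0,0],0],
  [[0,0,0],0],
  [[0,0,0],0],
  [[0,0,0],0],
  [[0,0,0],0],
  [[0,0,0],0],
], claw=1, force=120)

```text
time_s: 8.55
position: [488.4, -332.3, 18.0]
tcp_rot: [0.461, 0.536, -0.461, 0.536]
contact_force: [-1.5, -0.6, 5.4]
finger_gap: 0.231
```

```bash
python3 -c "
from h import *
togo([488.6,-332,18],8.6)"
```

```text
t 8.55 pos [ 488.43 -332.31   18.05] yang 8.63 gap 0.231 F [-1.5 -0.6  5.4] T [-0.08  0.37  0.04] q7 [ 0.76  0.57 -0.3   1.86  0.24  0.74  0.47]
tool delta [ 0.   0.2 -0.3] turn 0.03
```

Request:
apply_moves([
  [[-2,0,0],0],
  [[-4,0,0],0],
  [[-6,0,0],0],
  [[-8,0,0],0],
  [[-8,0,0],0],
  [[-6,0,0],0],
  [[-4,0,0],0],
  [[-2,0,0],0],
  [[0,0,0],0],
  [[0,0,0],0],
])

```text
time_s: 9.38
position: [488.3, -332.0, 57.8]
tcp_rot: [0.461, 0.536, -0.461, 0.536]
contact_force: [1.1, 0.2, -1.6]
finger_gap: 0.232
```

```bash
python3 -c "
from h import *
togo([488.6,-332,18],8.6)
im,d=viewer.get_image('side'); crop(im,180,190,310,354,4,'s6.png')
im,d=viewer.get_image('top'); crop(im,270,170,420,260,5,'t6.png')"
```

```text
t 9.38 pos [ 488.3  -332.01   57.8 ] yang 8.64 gap 0.232 F [ 1.1  0.2 -1.6] T [-0.1   0.06  0.06] q7 [ 0.77  0.52 -0.32  1.85  0.22  0.81  0.49]
tool delta [39.8  0.3  0. ] turn 0.04
```

View pics/t6.png

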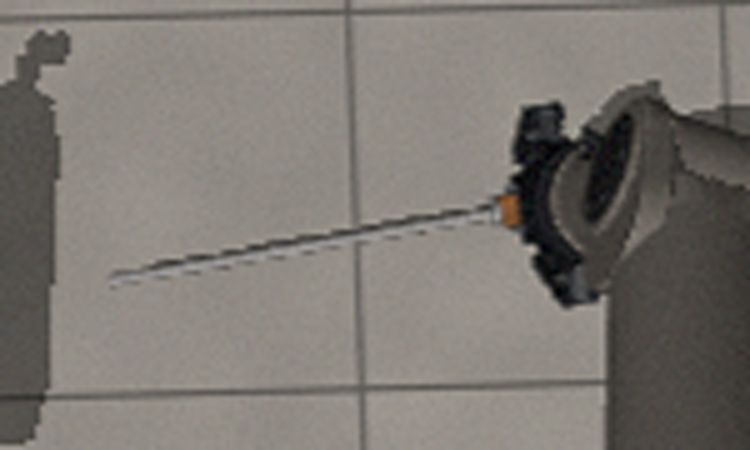

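Request:
apply_moves([
  [[-3,0,0],0],
  [[-6,0,0],0],
  [[-9,0,0],0],
  [[-12,0,0],0],
  [[-12,0,0],0],
  [[-12,0,0],0],
  [[-9,0,0],0],
  [[-6,0,0],0],
  [[-3,0,0],0],
  [[0,0,0],0],
  [[0,0,0],0],
])

```text
time_s: 10.4
position: [488.2, -332.0, 129.6]
tcp_rot: [0.461, 0.536, -0.461, 0.536]
contact_force: [-0.8, -0.5, -0.6]
finger_gap: 0.229
```

```bash
python3 -c "
from h import *
togo([488.6,-332,18],8.6)
im,d=viewer.get_image('side'); crop(im,180,190,310,354,4,'s7.png')
im,d=viewer.get_image('top'); crop(im,270,170,420,260,5,'t7.png')
W=cloud('top',d); np.set_printoptions(suppress=True)
g=cv2.cvtColor(im,cv2.COLOR_BGR2GRAY)
for u in range(285,382,4):
    s=g[195:245,u]; z=W[195:245,u,2]; i=z.argmax(); print(u,195+i,z[i].round(0),W[195+i,u,:2].round(0))
"
```

```text
t 10.4 pos [ 488.19 -331.95  129.62] yang 8.64 gap 0.229 F [-0.8 -0.5 -0.6] T [0.01 0.02 0.06] q7 [ 0.8   0.42 -0.35  1.8   0.17  0.95  0.53]
tool delta [1.116e+02 4.000e-01 1.000e-01] turn 0.04
285 223 7.0 [453. -32.]
289 207 8.0 [508. -47.]
293 229 8.0 [432. -59.]
297 225 119.0 [447. -62.]
301 224 121.0 [450. -75.]
305 225 121.0 [446. -87.]
309 224 120.0 [ 449. -100.]
313 225 nan [nan nan]
317 224 nan [nan nan]
321 222 nan [nan nan]
325 231 nan [nan nan]
329 220 119.0 [ 460. -165.]
333 219 122.0 [ 463. -177.]
337 199 nan [nan nan]
341 218 123.0 [ 466. -203.]
345 230 nan [nan nan]
349 216 131.0 [ 471. -227.]
353 216 123.0 [ 471. -242.]
357 215 127.0 [ 474. -254.]
361 214 125.0 [ 477. -267.]
365 214 127.0 [ 476. -279.]
369 213 126.0 [ 479. -292.]
373 212 129.0 [ 482. -305.]
377 211 137.0 [ 485. -315.]
381 202 nan [nan nan]
```

View pics/t7.png

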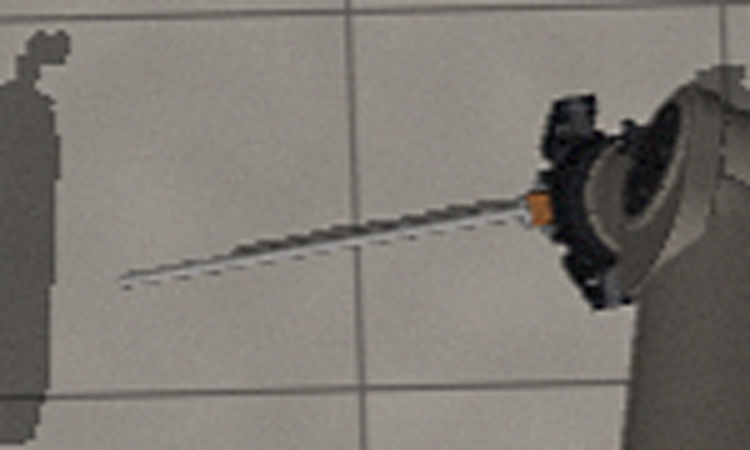

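View pics/s7.png

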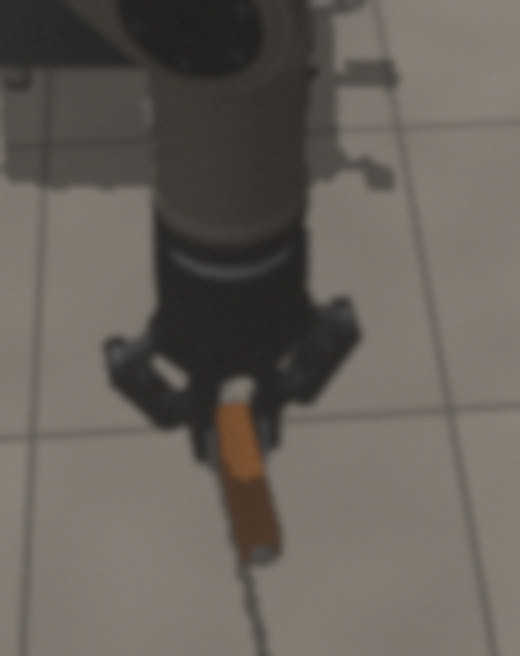

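Request:
apply_moves([
  [[0,0,0],3],
  [[0,0,0],5],
  [[0,0,0],4.6],
  [[2,10,-12],0],
  [[2,15,-17],0],
  [[2,15,-17],0],
  [[2,15,-17],0],
  [[1.6,12,-13],0],
  [[0,6,-10],0],
  [[0,0,0],0],
  [[0,0,0],0],
  [[0,0,0],0],
])

```text
time_s: 11.5
position: [565.9, -252.9, 119.9]
tcp_rot: [-0.517, -0.482, 0.518, -0.482]
contact_force: [-0.4, -0.1, -1.1]
finger_gap: 0.231
```

```bash
python3 -c "
from h import *
togo([567.4,-251.3,120],-3.95)
im,d=viewer.get_image('side'); np.savez('side8.npz',im=im,d=d); crop(np.clip(im*1.5,0,255).astype('uint8'),215,135,305,255,5,'s8.png')
im,d=viewer.get_image('top');  np.savez('top8.npz',im=im,d=d);crop(im,235,160,375,220,5,'t8.png')
W=cloud('top',d); np.set_printoptions(suppress=True)
for u in range(262,352,4):
    z=W[160:215,u,2]; i=np.nanargmax(z); print(u,160+i,z[i].round(0),W[160+i,u,:2].round(0))
"
```

```text
t 11.5 pos [ 565.9  -252.85  119.93] yang -4.06 gap 0.231 F [-0.4 -0.1 -1.1] T [-0.05 -0.05  0.01] q7 [ 0.59  0.48 -0.32  1.73  0.18  0.96  0.13]
tool delta [-0.1  1.4 -1.7] turn -0.11
262 174 8.0 [624.  43.]
266 186 7.0 [582.  30.]
270 183 110.0 [584.  20.]
274 183 111.0 [584.   7.]
278 183 112.0 [583.  -6.]
282 184 112.0 [580. -18.]
286 184 109.0 [580. -31.]
290 184 113.0 [579. -44.]
294 184 111.0 [579. -57.]
298 184 112.0 [579. -70.]
302 184 119.0 [578. -82.]
306 184 116.0 [578. -95.]
310 184 113.0 [ 578. -109.]
314 186 110.0 [ 571. -122.]
318 185 113.0 [ 574. -134.]
322 186 116.0 [ 570. -147.]
326 185 109.0 [ 573. -161.]
330 185 119.0 [ 572. -172.]
334 186 116.0 [ 569. -185.]
338 186 117.0 [ 569. -198.]
342 186 118.0 [ 568. -211.]
346 186 118.0 [ 568. -224.]
350 186 123.0 [ 567. -236.]
```

View pics/t8.png

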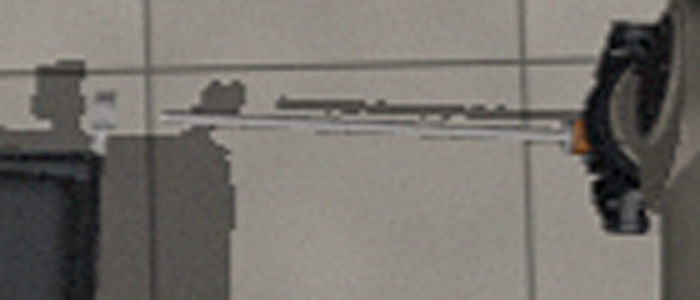

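View pics/s8.png

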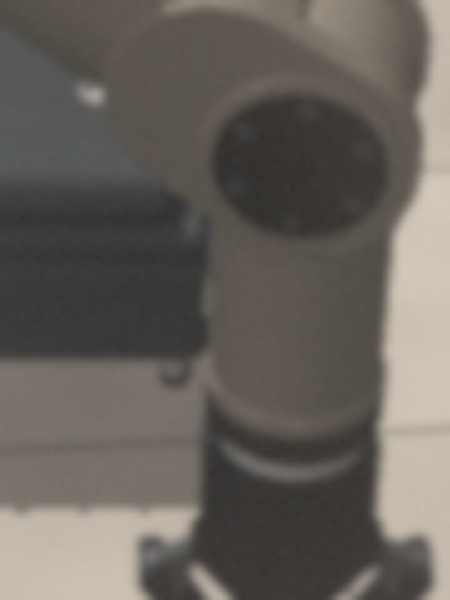

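```bash
python3 - <<'E'
from h import *
im=np.load('top8.npz')['im']; i0=np.load('top0.npz')['im']
print('eye cols 250..260 rows 172..192 (t0 then t8)')
for z in (i0,im):
    print(cv2.cvtColor(z,cv2.COLOR_BGR2GRAY)[174:192,251:261])
g=cv2.cvtColor(im,cv2.COLOR_BGR2GRAY).astype(float)
pts=[]
for u in range(270,346):
    c=184+ (u-270)*0.045; r=np.arange(int(c)-3,int(c)+5); w=g[r,u]-np.median(g[[int(c)-8,int(c)+8],u]); w=np.clip(g[r,u]-115,0,None)
    if w.sum()>10: pts.append((u,(w*r).sum()/w.sum()))
pts=np.array(pts); print(len(pts),pts[::8].round(2)); p=np.polyfit(pts[:,0],pts[:,1],1); print(p,np.polyval(p,255.5), (pts[:,1]-np.polyval(p,pts[:,0])).std())
A=atz('top',270,np.polyval(p,270),106.);B=atz('top',345,np.polyval(p,345),113);print(A,B,np.degrees(np.arctan2(*(A-B)[:2])))
crop(im,240,165,280,200,16,'t8z.png')
E
```

```text
eye cols 250..260 rows 172..192 (t0 then t8)
[[ 45  83  86  86  86  83  86  92  86  92]
 [ 73 123 137 134 134 135 135 134 136 133]
 [127 137 139 133 136 135 136 134 133 134]
 [125 137 134 135 135 134 135 133 133 135]
 [127 141 135 113 108 108 101 126 133 132]
 [ 69 125 129  95  81  77  85 128 135 135]
 [ 71 128 127 111 108 110 100 128 132 132]
 [ 74 124 132 137 133 125 119 130 134 132]
 [ 75 122 133 139 143 136 143 135 137 135]
 [128 136 135 136 137 137 141 136 135 134]
 [127 138 126 114 122 124 126 133 135 131]
 [129 134 123 102 113 106 100 128 133 135]
 [ 71 127 139 134 150 141 138 138 138 145]
 [ 74  76  97 135 158 101  73  74  74  73]
 [ 77  75 106 138 134  89  73  78  73  76]
 [ 81  78 122 142 133  87  73  76  79  76]
 [ 52  52  58 104 122  88  75  76  76  77]
 [ 22  47  39  27  54  77  75  77  77  79]]
[[ 45  88  93  92  91  95  96  97  99  94]
 [ 76 126 144 144 144 140 144 143 142 144]
 [134 144 145 143 146 143 144 145 141 143]
 [136 145 144 143 146 143 142 144 144 142]
 [138 145 146 122 115 116 108 131 141 141]
 [ 83 130 137 102  85  83  90 133 144 144]
 [ 76 134 133 118 117 119 108 142 144 144]
 [ 82 128 143 142 143 137 129 138 142 141]
 [ 75 134 145 143 149 149 144 142 144 144]
 [137 143 144 147 142 146 149 144 143 141]
 [136 146 135 128 129 130 143 139 143 141]
 [136 150 127 108 117 111 109 136 143 142]
 [ 77 135 147 149 159 147 144 149 150 149]
 [ 83  78 105 141 165 107  79  79  80  84]
 [ 82  79 108 146 141  94  81  79  78  84]
 [ 85  83 131 150 142  92  77  82  83  84]
 [ 57  55  64 112 132  96  81  82  78  83]
 [ 26  53  36  35  59  82  81  81  79  85]]
76 [[270.   183.8 ]
 [278.   185.62]
 [286.   184.54]
 [294.   185.74]
 [302.   185.9 ]
 [310.   186.11]
 [318.   186.86]
 [326.   186.46]
 [334.   187.17]
 [342.   187.82]]
[5.06863253e-02 1.70500657e+02] 183.4510134336 0.5378471840030137
[580.60052169  20.14746633 106.        ] [ 561.99611273 -221.3173016   113.        ] 4.40582818441254
```

View pics/t8z.png

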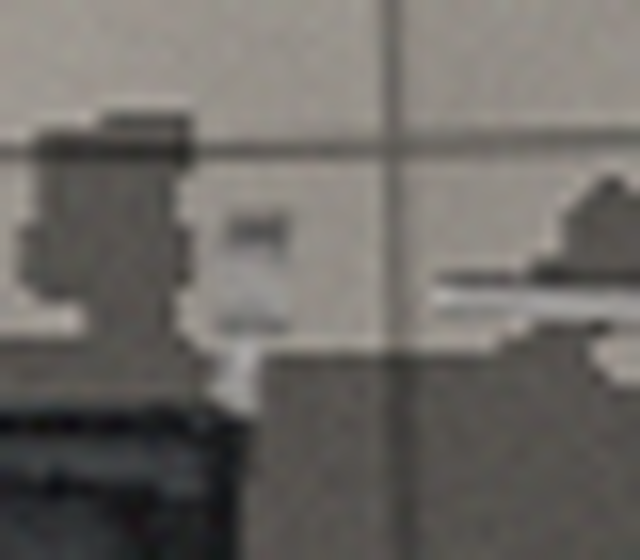

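```bash
python3 - <<'E'
from h import *
im=np.load('top8.npz')['im']; g=cv2.cvtColor(im,cv2.COLOR_BGR2GRAY).astype(int)
print(g[178:192,266:290].T)
print(g[180:194,320:345:3].T)
E
```

```text
[[139 139 137 142 143 140 142 137 144  79  77  79  84  81]
 [142 138 142 146 117 171 132 145 147  80  86  79  82  81]
 [139 142 139 143  99 157 124 144 147  79  81  83  83  80]
 [141 142 142 144  89 149 130 143 146  82  80  83  84  85]
 [141 141 143 146  92 150 129 148 148  87  87  82  82  84]
 [144 141 142 145  87 148 135 144 102  82  84  81  85  82]
 [144 143 147 148 101 144 148 152  84  82  85  80  84  83]
 [143 144 148 102  72 148 146 100  81  82  89  86  83  81]
 [147 151 150  83  57 143 150  77  80  80  82  85  85  80]
 [103 100 100  81  62 140 151  84  83  85  83  84  85  84]
 [ 79  80  83  84  69 135 154  82  87  80  83  82  82  83]
 [ 82  79  85  83  69 131 153  63 134 138  78  84  86  85]
 [ 84  83  83  85  69 137 149 107 146 147 139  79  81  83]
 [ 82  84  86  82  64 128 154 118 146 143 148  84  83  78]
 [ 83  87  85  84  68 121 152 123 147 144 147 136  75 137]
 [ 86  83  85  83  58 116 152 126 140 143 144 143 127 144]
 [ 83  86  83  80  76 114 153 128 148 142 143 146 142 142]
 [ 83  80  77 133 141 106 153 109 140 144 141 142 141 141]
 [137 138 132 148 146 109 157 114 143 142 140 140 138 142]
 [147 144 149 145 143 104 162 120 143 143 143 142 140 139]
 [145 144 144 143 145 110 155 118 141 141 142 140 142 141]
 [152 148 146 143 143 103 157 120 140 140 137 141 139 140]
 [143 149 145 142 145 101 156 119 142 141 138 140 139 140]
 [148 146 145 145 145  97 156 122 138 140 142 141 142 142]]
[[149  79  78 137 121 130 152 112 146 140 141 141 142 144]
 [147  80  82 102 112 110 155 124 140 143 145 142 143 144]
 [148  80  79 150 147 108 160 112 144 145 143 139 145 140]
 [148 102  79  77 148 105 157 120 143 142 143 144 142 142]
 [148 134  83  76 149  95 156 128 142 141 140 146 144 144]
 [146  78  79  78 149  99 141 148 145 143 143 143 143 141]
 [144 148  84  78 151  87 136 151 144 140 143 140 144 141]
 [140 146  81  76 142 115 129 153 109 137 140 139 136 133]
 [143 150  82  76 149 109 113 154 127 142 141 147 145 143]]
```

Request:
apply_moves([
  [[0.8,1.9,0],0],
  [[0,0,-8],0],
  [[0,0,-8],0],
  [[0,0,-5],0],
  [[0,0,-3],0],
  [[0,0,-3],0],
  [[0,0,-3],0],
  [[0,0,-3],0],
  [[0,0,-2],0],
  [[0,0,0],0],
])

```text
time_s: 12.43
position: [571.7, -215.8, 119.4]
tcp_rot: [0.517, 0.483, -0.517, 0.483]
contact_force: [-0.0, -0.1, -1.0]
finger_gap: 0.23
```

```bash
python3 -c "
from h import *
togo(None,0)
im,d=viewer.get_image('top');  np.savez('top9.npz',im=im,d=d);crop(im,240,165,280,200,16,'t9.png')
"
```

```text
t 12.43 pos [ 571.67 -215.85  119.44] yang -3.92 gap 0.23 F [-0.  -0.1 -1. ] T [-0.07 -0.    0.04] q7 [ 0.54  0.47 -0.33  1.76  0.18  0.95  0.07]
```

View pics/t9.png

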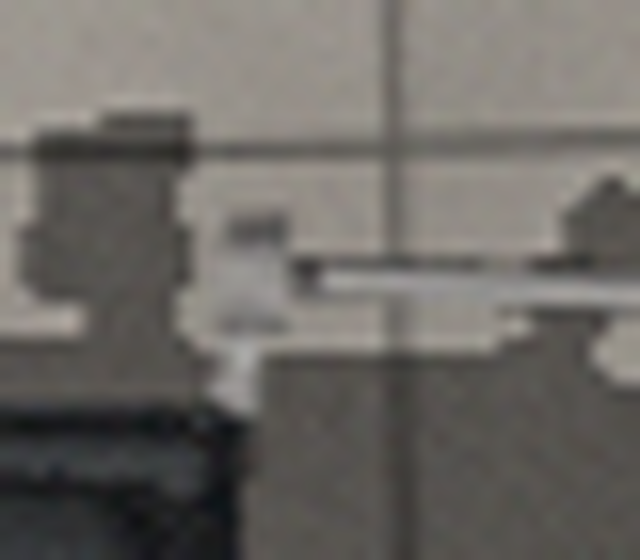

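Request:
apply_moves([
  [[0,1,0],0],
  [[0,0,-2],0],
  [[0,0,-2],0],
  [[0,0,-2],0],
  [[0,0,-2],0],
  [[0,0,-2],0],
  [[0,0,-2],0],
  [[0,0,0],0],
])

```text
time_s: 13.15
position: [573.5, -203.7, 119.4]
tcp_rot: [0.517, 0.483, -0.517, 0.483]
contact_force: [-0.3, 0.5, -1.1]
finger_gap: 0.232
```

```bash
python3 -c "
from h import *
togo(None,0)
im,d=viewer.get_image('top');  np.savez('top10.npz',im=im,d=d);crop(im,240,165,280,200,16,'t10.png')
"
```

```text
t 13.15 pos [ 573.51 -203.73  119.43] yang -3.92 gap 0.232 F [-0.3  0.5 -1.1] T [-0.04  0.04  0.05] q7 [ 0.53  0.46 -0.33  1.76  0.18  0.95  0.05]
```

View pics/t10.png

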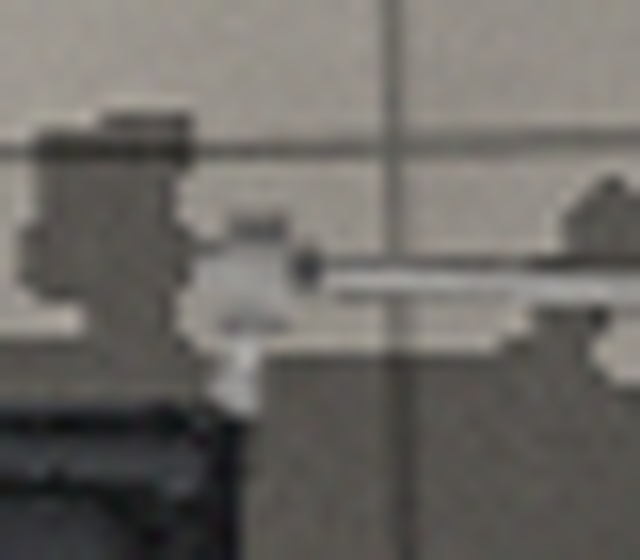

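```bash
python3 - <<'E'
from h import *
i0=np.load('top0.npz')['im'];g=cv2.cvtColor(i0,cv2.COLOR_BGR2GRAY)
print('lug');print(g[170:194,215:228])
print('far');print(g[170:192,180:192])
crop(i0,178,165,228,200,14,'t0z.png')
s=np.load('side0.npz')['im']; crop(np.clip(s*1.7,0,255).astype('uint8'),252,135,282,200,9,'s0z.png')
gs=cv2.cvtColor(s,cv2.COLOR_BGR2GRAY)
print('side lug');print(gs[158:172,254:276])
print('side near');print(gs[178:198,256:276])
print('side far');print(gs[140:152,256:272])
E
```

```text
lug
[[138 142 141 141 140 139 143 140 136 141 138 143 138]
 [143 141 139 140 144 140 137 140 138 139 139 138 140]
 [141 145 142 139 138 142 138 135 137 139 136 139 141]
 [ 81  77 131 143 140 143 141 138 140 140 142 142 144]
 [ 67  69  67 117 132 132 132 127 115 114 112 111 110]
 [ 53  52  47  66 127 137 139 141  91  92  97 101 103]
 [ 82  80  75 103 133 138 138 140 101 126 137 134 138]
 [ 76  79  73 129 140 138 139 139 117 130 136 134 134]
 [ 79  75  73 128 140 137 141 123 109 132 136 135 132]
 [ 76  70 127 138 136 136 138 123 112 132 134 133 135]
 [137 135 138 143 139 141 139 121 110 129 135 134 133]
 [136 134 135 140 135 137 138 121 109 128 135 131 132]
 [136 136 132 140 137 137 144 124 115 130 134 134 135]
 [133 134 140 137 137 137 143 104 129 135 135 139 138]
 [139 140 141 142 137 138 144 102 130 139 140 138 137]
 [ 76  77  74 117 137 140 142 108  81  78  77  73  75]
 [ 76  76  74 113 133 138 142  94  74  77  78  75  77]
 [ 77  77  74 140 142 133 140  84  77  81  78  79  75]
 [ 57  58  72 132 139 136 144  85  75  84  83  85  81]
 [ 55  56  49 131 146 139 143  84  41  35  42  46  
[... 4488 characters left out ...]
 105  99  89  82  79  79  79]
 [113 114 115 115 115 114 112 109 104  99  94  86  81  78  79  79]
 [111 114 114 114 114 109 103  97  93  90  86  81  77  77  77  77]
 [108 113 113 113 110 101  90  83  85  85  80  75  74  75  76  77]
 [102 111 113 112 107  96  81  76  86  89  80  72  72  76  76  77]
 [ 94 108 112 111 105  93  77  72  82  87  82  72  72  75  76  76]
 [ 85 103 109 108 104  94  80  71  76  81  78  73  72  74  76  77]
 [ 75  93  99  99  97  91  79  72  75  78  77  76  75  75  76  76]
 [ 65  76  81  82  83  80  76  73  77  83  84  82  77  76  76  76]
 [ 59  65  70  74  78  80  80  82  87  93  92  86  79  76  75  76]
 [ 57  63  72  82  91  95  96  97 100 102  98  90  80  75  73  74]]
```

View pics/t0z.png

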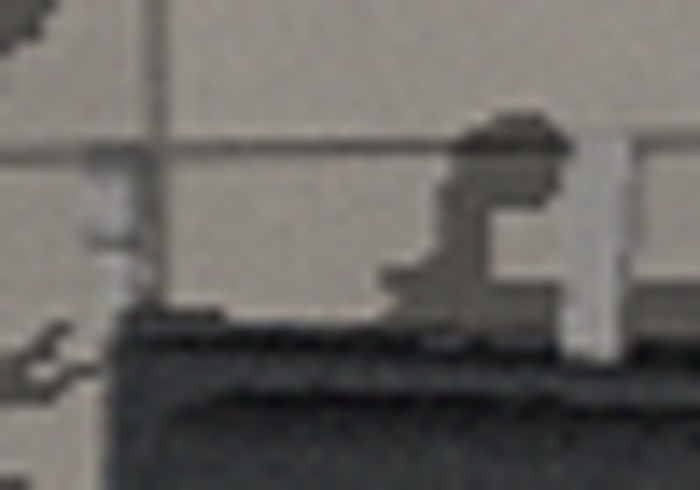

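Request:
apply_moves([
  [[1,0,-2],0],
  [[0.2,0,-5],0],
  [[0.2,0,-6],0],
  [[0.2,0,-6],0],
  [[0.2,0,-5],0],
  [[0,0,0],0],
  [[0,0,0],0],
])

```text
time_s: 13.78
position: [575.3, -179.7, 117.7]
tcp_rot: [0.517, 0.483, -0.517, 0.483]
contact_force: [-0.0, 0.5, 0.1]
finger_gap: 0.23
```

```bash
python3 -c "
from h import *
togo(None,0)
im,d=viewer.get_image('top');  np.savez('top11.npz',im=im,d=d);crop(im,205,160,285,200,9,'t11.png')
"
```

```text
t 13.78 pos [ 575.29 -179.66  117.67] yang -3.89 gap 0.23 F [-0.   0.5  0.1] T [0.07 0.08 0.12] q7 [ 0.49  0.46 -0.34  1.78  0.18  0.94  0.01]
```

View pics/t11.png

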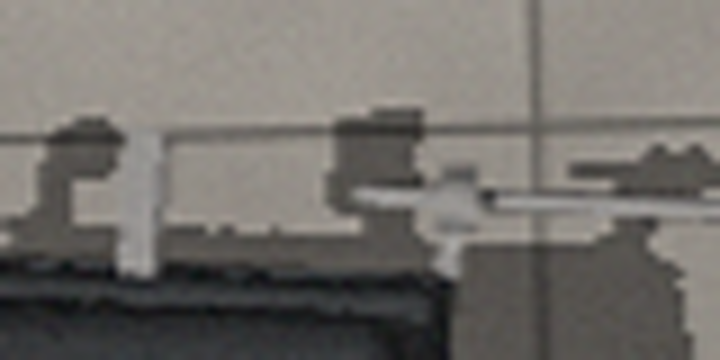

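Request:
apply_moves([
  [[1,0,0],0],
  [[1,0,0],0],
  [[1,0,0],0],
  [[1,0,0],0],
  [[1,0,0],0],
  [[1,0,0],0],
  [[0.5,0,0],0],
  [[0,0,0],0],
  [[0,0,0],0],
])

```text
time_s: 14.58
position: [575.3, -180.7, 111.5]
tcp_rot: [0.517, 0.482, -0.517, 0.483]
contact_force: [-0.4, -0.4, 4.7]
finger_gap: 0.233
```

```bash
python3 -c "
from h import *
togo(None,0)
im,d=viewer.get_image('top');  np.savez('top12.npz',im=im,d=d);crop(im,205,160,285,200,9,'t12.png')
W=cloud('top',d)
for u in list(range(245,253,2))+list(range(258,335,5)):
    z=W[172:196,u,2]; i=np.nanargmax(z); print(u,172+i,z[i].round(0))
"
```

```text
t 14.58 pos [ 575.32 -180.65  111.45] yang -3.98 gap 0.233 F [-0.4 -0.4  4.7] T [1.25 0.13 0.37] q7 [ 0.49  0.47 -0.34  1.78  0.19  0.92  0.01]
245 195 137.0
247 193 127.0
249 195 126.0
251 195 122.0
258 181 107.0
263 182 113.0
268 182 114.0
273 183 111.0
278 182 110.0
283 183 111.0
288 183 112.0
293 184 105.0
298 184 110.0
303 183 114.0
308 183 109.0
313 183 108.0
318 184 107.0
323 185 113.0
328 182 268.0
333 173 339.0
```

Request:
apply_moves([
  [[0,0,0],0],
  [[0,0,0],0],
  [[0,0,0],0],
  [[0,0,0],0],
], force=40)

```text
time_s: 14.97
position: [575.2, -180.7, 111.2]
tcp_rot: [0.517, 0.482, -0.517, 0.482]
contact_force: [0.4, -0.4, 3.8]
finger_gap: 0.23
```

```bash
python3 -c "
from h import *
togo(None,0)"
```

```text
t 14.97 pos [ 575.2  -180.67  111.24] yang -3.98 gap 0.23 F [ 0.4 -0.4  3.8] T [1.28 0.04 0.24] q7 [ 0.49  0.47 -0.34  1.78  0.19  0.92  0.01]
```

Request:
apply_moves([
  [[0.2,0,-3],0],
  [[0.2,0,-6],0],
  [[0.2,0,-8],0],
  [[0.2,0,-8],0],
  [[0.2,0,-8],0],
  [[0.2,0,-8],0],
  [[0.2,0,-6],0],
  [[0.2,0,-5],0],
  [[0,0,0],0],
  [[0,0,0],0],
  [[0,0,0],0],
])

```text
time_s: 15.88
position: [578.5, -127.7, 109.4]
tcp_rot: [0.517, 0.483, -0.517, 0.482]
contact_force: [-0.9, 1.4, 1.3]
finger_gap: 0.225
```

```bash
python3 -c "
from h import *
togo(None,0)
im,d=viewer.get_image('top');  np.savez('top13.npz',im=im,d=d);crop(im,205,160,285,200,9,'t13.png')
g=cv2.cvtColor(im,cv2.COLOR_BGR2GRAY)
print(g[172:190,214:234])
print(g[174:190,234:256])
W=cloud('top',d)
print(W[172:188,216:256:2,2].round(0))
"
```

```text
t 15.88 pos [ 578.54 -127.72  109.41] yang -3.92 gap 0.225 F [-0.9  1.4  1.3] T [0.76 0.22 0.22] q7 [ 0.42  0.45 -0.35  1.81  0.19  0.91 -0.08]
[[152 157 155 155 150 149 151 151 147 150 151 147 150 146 152 150 147 153
  152 153]
 [ 83  84  85 140 156 151 151 148 154 153 152 149 152 151 154 154 155 149
  151 156]
 [ 78  79  73  76 127 142 140 142 139 123 122 124 118 117 117 112 113 108
  108 105]
 [ 57  55  56  57  73 136 146 149 148  94  99 106 107 113 112 116 117 116
  119 118]
 [ 89  86  86  83 107 144 145 152 152 110 131 144 145 144 146 145 143 147
  150 147]
 [ 84  84  84  81 138 148 146 149 151 127 144 144 146 144 145 145 146 142
  147 145]
 [ 80  79  83  80 134 151 152 150 129 118 140 143 144 147 143 146 143 143
  144 147]
 [ 83  76  79 135 151 148 150 150 131 118 138 144 145 141 126 117 116 118
  117 115]
 [148 146 148 146 148 148 148 151 130 119 138 147 144 140 155 141 130 130
  121 116]
 [146 147 146 146 147 148 149 151 132 117 137 140 143 141 160 149 147 150
  150 149]
 [142 142 143 145 147 146 148 148 132 121 140 147 143 143 143 146 117 112
  116 121]
 [150 145 145 146 149
[... 3044 characters left out ...]
. 111. 102. 105. 105. 106. 110. 107.
  103. 108. 103. 107. 106. 111.]
 [ -4. 111. 124. 120.   3.  -2.  -0.   3.   1.  -2.   7. 108.  99. 108.
  108. 109. 102. 107. 100. 112.]
 [  1. 117. 117. 118.   3.  -5.   4.   0.   1.  -5.   1.   4.  -4.  -4.
    3.   1.   3.   0.  -1. 118.]
 [ -1. 119. 119. 121.  -8.  -3.   3.  -4.  -0.   2.  -8.  -5.  -4.   1.
    7.   3.   4.   4.   3. 107.]
 [ -2. 119. 120. 115.   2.   1.   3.  -1. -10.   2.   9.  -1.   9.   3.
   -2.  -2.  -1.   4.  -3. 109.]
 [ -5. 116. 115. 115.  -0.  -0.  -4.  -2.  -3.   2.   1.  -4.  -2.   1.
   -5.   3.   4.  -0.   6.  96.]
 [ -2. 116. 121. 108.   1.  -1.  -1.   0.   6.   7.  -7.   3.   1.   2.
   -4.  -0.  -1.   8.  -4.  91.]]
```

View pics/t13.png

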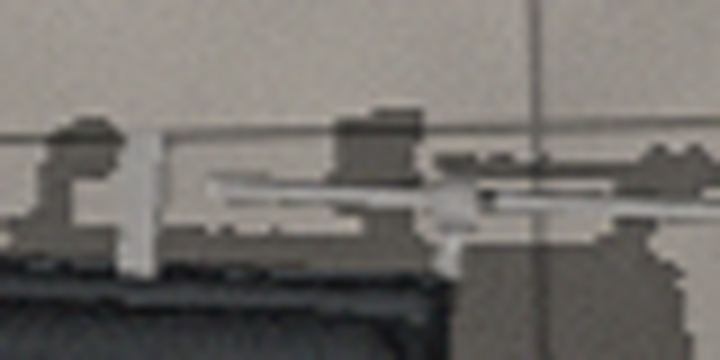

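Request:
apply_moves([
  [[0,-1.2,0],0.4],
  [[0,0,-3],0],
  [[0,0,-3],0],
  [[0,0,-3],0],
  [[0,0,-2],0],
  [[0,0,-1],0],
  [[0,0,0],0],
])

```text
time_s: 16.52
position: [578.3, -116.5, 109.5]
tcp_rot: [-0.519, -0.481, 0.519, -0.481]
contact_force: [-1.7, -1.4, 1.9]
finger_gap: 0.228
```

Request:
apply_moves([
  [[0,0,-1],0],
  [[0,0,-1],0],
  [[0,0,-1],0],
  [[0,0,0],0],
])

```text
time_s: 16.85
position: [578.5, -113.5, 109.5]
tcp_rot: [-0.519, -0.481, 0.519, -0.481]
contact_force: [-2.7, -1.3, 2.9]
finger_gap: 0.229
```

```bash
python3 -c "
from h import *
togo(None,0)
im,d=viewer.get_image('top');  np.savez('top14.npz',im=im,d=d);crop(im,205,160,285,200,9,'t14.png')
g=cv2.cvtColor(im,cv2.COLOR_BGR2GRAY)
print(g[172:186,214:234])
"
```

```text
t 16.85 pos [ 578.55 -113.5   109.49] yang -4.35 gap 0.229 F [-2.7 -1.3  2.9] T [0.   0.42 0.41] q7 [ 0.4   0.45 -0.35  1.82  0.19  0.91 -0.12]
[[154 154 153 155 154 150 152 150 152 145 151 151 150 151 148 149 152 152
  151 153]
 [ 85  84  84 141 150 152 152 152 148 154 156 154 153 154 154 151 152 153
  152 155]
 [ 77  78  68  77 126 147 142 139 137 124 122 118 118 120 116 112 110 111
  109 105]
 [ 52  57  54  53  74 140 149 151 151  98 101 107 112 110 112 114 117 120
  115 126]
 [ 84  84  84  83 109 142 150 148 150 108 133 147 149 149 144 144 147 150
  150 146]
 [ 82  84  83  80 141 150 146 149 154 128 138 144 145 148 144 148 144 147
  148 144]
 [ 85  85  79  78 135 149 147 151 130 121 140 148 147 146 144 148 146 146
  148 150]
 [ 81  79  76 135 147 149 149 148 128 121  90  94  95  92 102  98  97  90
  113 120]
 [148 146 149 146 148 146 147 149 133 107  85 142 153 154 147 145 141 138
  133 133]
 [150 147 146 145 150 147 149 147 131 120  98 118 132 131 133 149 150 145
  144 148]
 [150 143 147 146 149 148 144 151 133 120 139 143 144 144 144 141 144 143
  145 115]
 [149 146 143 145 150 148 150 154 112 136 147 144 148 142 145 143 144 145
  144 144]
 [149 150 151 150 150 147 150 154 112 139 154 149 150 148 148 147 151 145
  144 143]
 [ 80  81  83  80 121 145 151 155 115  84  80  75  80  81 141 105  81 134
  146 148]]
```

Request:
apply_moves([
  [[0,0,-1],0],
  [[0,0,-1],0],
  [[0,0,-1],0],
  [[0,0,0],0],
  [[0,0,0],0],
])

```text
time_s: 17.32
position: [578.8, -110.4, 109.5]
tcp_rot: [0.519, 0.481, -0.519, 0.481]
contact_force: [-2.7, -1.7, 2.3]
finger_gap: 0.234
```

Request:
apply_moves([
  [[0,0,-1],0],
  [[0,0,-1],0],
  [[0,0,-1],0],
  [[0,0,0],0],
  [[0,0,0],0],
])

```text
time_s: 17.73
position: [579.0, -107.6, 109.5]
tcp_rot: [0.519, 0.481, -0.519, 0.481]
contact_force: [-2.5, -2.9, 1.8]
finger_gap: 0.227
```

```bash
python3 -c "
from h import *
togo(None,0)
im,d=viewer.get_image('top');  np.savez('top15.npz',im=im,d=d);crop(im,205,160,285,200,9,'t15.png')
g=cv2.cvtColor(im,cv2.COLOR_BGR2GRAY)
print(g[176:186,216:234])
"
```

```text
t 17.73 pos [ 579.04 -107.56  109.5 ] yang -4.35 gap 0.227 F [-2.5 -2.9  1.8] T [0.01 0.48 0.4 ] q7 [ 0.39  0.45 -0.35  1.82  0.19  0.91 -0.13]
[[ 87  84 109 145 151 148 153 106 135 144 146 146 145 147 147 147 143 146]
 [ 83  82 137 149 147 152 153 124 142 148 145 145 146 148 142 146 148 145]
 [ 81  78 136 149 150 155 132 122 140 146 148 145 147 144 145 147 145 147]
 [ 77 136 150 150 151 152 130  87  74  90  87  89 100  96  93  90 115 119]
 [146 147 151 147 149 150 130  99  87 141 153 148 148 145 139 136 133 128]
 [148 145 151 147 148 152 132 101  90 120 130 137 144 145 146 144 144 149]
 [144 145 147 144 151 151 128 119 141 142 142 142 146 142 143 142 142 116]
 [150 147 149 146 150 152 115 133 146 149 145 142 143 145 145 143 142 146]
 [150 150 155 148 151 152 111 139 149 153 150 148 151 147 148 145 145 145]
 [ 80  80 121 145 149 153 112  89  80  80  83  80 138 104  80 135 148 145]]
```

View pics/t15.png

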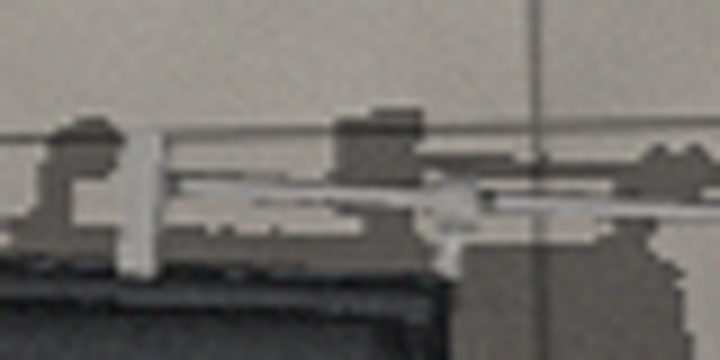

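Request:
apply_moves([
  [[0,0,-1],0],
  [[0,0,-1],0],
  [[0,0,0],0],
  [[0,0,0],0],
])

```text
time_s: 18.12
position: [579.2, -105.6, 109.5]
tcp_rot: [0.519, 0.481, -0.519, 0.481]
contact_force: [-4.1, -1.7, 2.6]
finger_gap: 0.226
```

```bash
python3 -c "
from h import *
togo(None,0)
"
```

```text
t 18.12 pos [ 579.2  -105.62  109.51] yang -4.35 gap 0.226 F [-4.1 -1.7  2.6] T [-0.09  0.46  0.44] q7 [ 0.39  0.45 -0.35  1.82  0.19  0.91 -0.13]
```

Request:
apply_moves([
  [[0,0,-1],0],
  [[0,0,-1],0],
  [[0,0,-1],0],
  [[0,0,-1],0],
  [[0,0,0],0],
  [[0,0,0],0],
])

```text
time_s: 18.62
position: [579.5, -101.4, 109.5]
tcp_rot: [0.519, 0.481, -0.519, 0.481]
contact_force: [-2.6, -2.4, 1.9]
finger_gap: 0.232
```

```bash
python3 -c "
from h import *
togo(None,0)
"
```

```text
t 18.62 pos [ 579.51 -101.38  109.49] yang -4.34 gap 0.232 F [-2.6 -2.4  1.9] T [-0.    0.39  0.46] q7 [ 0.38  0.45 -0.36  1.82  0.19  0.91 -0.14]
```

Request:
apply_moves([
  [[0,0,-2],0],
  [[0,0,-2],0],
  [[0,0,-2],0],
  [[0,0,-2],0],
  [[0,0,-2],0],
  [[0,0,-2],0],
  [[0,0,-2],0],
  [[0,0,-2],0],
  [[0,0,0],0],
  [[0,0,0],0],
])

```text
time_s: 19.45
position: [580.8, -85.0, 109.5]
tcp_rot: [0.519, 0.481, -0.518, 0.481]
contact_force: [-2.6, -1.0, 2.6]
finger_gap: 0.226
```

```bash
python3 -c "
from h import *
togo(None,0)
im,d=viewer.get_image('top');  np.savez('top16.npz',im=im,d=d);crop(im,175,160,305,210,6,'t16.png')
"
```

```text
t 19.45 pos [580.78 -85.05 109.54] yang -4.34 gap 0.226 F [-2.6 -1.   2.6] T [0.07 0.48 0.5 ] q7 [ 0.36  0.45 -0.36  1.82  0.19  0.91 -0.17]
```

View pics/t16.png

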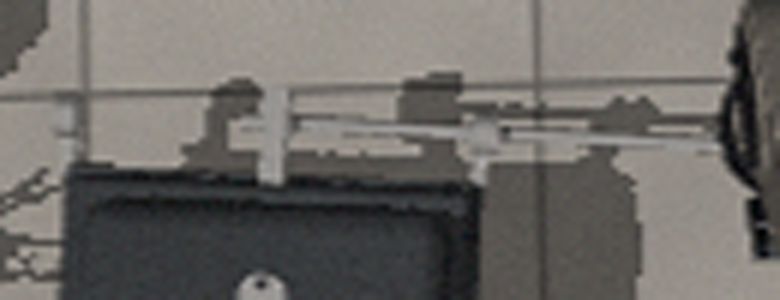

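```bash
python3 - <<'E'
from h import *
im=np.load('top16.npz')['im'];g=cv2.cvtColor(im,cv2.COLOR_BGR2GRAY)
print(g[174:188,208:220].T)
print('mid');print(g[174:188,224:254:2].T)
print('right');print(g[176:192,258:294:3].T)
print('far');print(g[172:188,180:192])
crop(im,175,165,225,200,14,'t16z.png')
E
```

```text
[[145  88 147 148 147 150 150 150 149  99  84  81  85  86]
 [143  94 148 152 106 101 104 104 104  83  79  82  86  88]
 [146  61 103 105  82  81  83  80  85  84  85  86  84  86]
 [103  50  80  81  82  79  83  81  81  88  87  85  84  86]
 [ 81  51  87  83  85  83  81  79  84  82  80  85  86  84]
 [ 82  54  89  85  79  83 139 137 134 136 137  80  86  87]
 [ 82  59  79  83  84  79 147 148 146 147 152  80  80  86]
 [ 75  58  85  85  83 112 160 124 145 146 151  81  83  87]
 [ 73  58  83  85  65 119 152 121 144 148 147  82  84  86]
 [ 75  54  84  80  74 115 151 132 147 147 149  81  79  83]
 [126  73 104 142 136 123 152 125 149 151 150 122 124 153]
 [147 140 143 149 150 147 148 140 147 149 148 150 143 151]]
mid
[[123 106 136 140 145  69  82  91 138 151 150  84  84  84]
 [119 107 144 147 148  90 152 135 145 147 149  82  83  87]
 [115 111 144 149 146  99 142 141 143 145 149 138  82  83]
 [111 119 145 145 147  91 138 148 144 146 147  78  81  84]
 [105 122 150 147 145 119 132 145 115 142 145 149  79  84]
 [108 124 145 145 145 116 121 152 113 144 140 146  84  82]
 [101 125 145 147 151 140 110 154
[... 1430 characters left out ...]
146 146 147 150 146 129 111 143 153]
 [119 117 119 114  97  95  90  90  99  98 107 110]
 [105 106 109 111  98  88  92  88  79  96 116 123]
 [145 147 146 141 127 122 124 101  93 102 139 149]
 [146 146 141 144 143 147 150 116  92 100 138 148]
 [146 145 144 145 149 148 153 116  94 100 137 150]
 [146 144 144 144 143 149 150 117  88  96 140 145]
 [145 143 147 135 126 132 136 104 105 104 144 154]
 [149 145 146 143 117 102 102  88 101  97 139 145]
 [142 146 145 146 143 157 156 132 111  97 137 147]
 [143 149 145 144 145 150 151 127 126 109 137 148]
 [143 143 147 142 146 149 149 114  98 103 139 150]
 [147 145 144 144 143 152 156 114  80  95 146 153]
 [146 148 147 147 144 155 108  63  52  46  58  66]]
```

View pics/t16z.png

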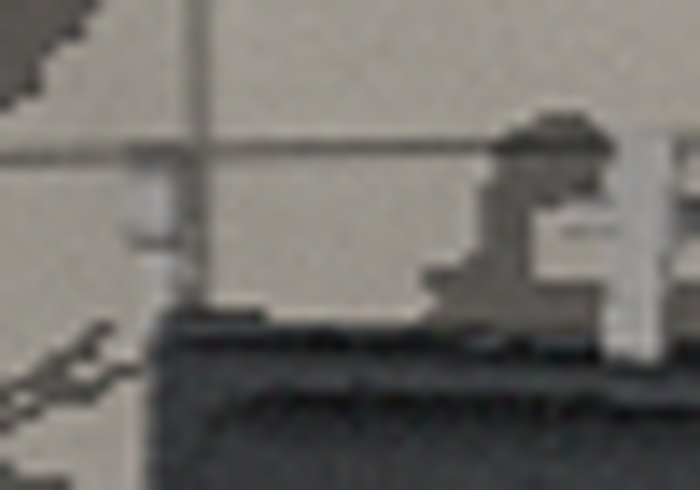

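Request:
apply_moves([
  [[-0.3,-0.3,-2],0],
  [[-0.3,-0.3,-4],0],
  [[-0.3,0,-5],0],
  [[0,0,-5],0],
  [[0,0,-5],0],
  [[0,0,-5],0],
  [[0,0,-5],0],
  [[0,0,-5],0],
  [[0,0,-4],0],
  [[0,0,0],0],
  [[0,0,0],0],
])

```text
time_s: 20.42
position: [583.4, -44.3, 110.4]
tcp_rot: [0.519, 0.481, -0.518, 0.481]
contact_force: [-0.9, 1.2, 0.8]
finger_gap: 0.228
```

```bash
python3 -c "
from h import *
togo(None,0)
im,d=viewer.get_image('top');  np.savez('top17.npz',im=im,d=d);crop(im,175,165,225,200,14,'t17.png')
g=cv2.cvtColor(im,cv2.COLOR_BGR2GRAY)
print(g[174:188,198:217:2].T)
W=cloud('top',d); print(W[176:184,198:218,2].max(0).round(0))
"
```

```text
t 20.42 pos [583.35 -44.26 110.43] yang -4.31 gap 0.228 F [-0.9  1.2  0.8] T [0.52 0.18 0.21] q7 [ 0.3   0.44 -0.37  1.83  0.2   0.91 -0.24]
[[157  95 136 150 150 144 150 147 146 148 147 146 148 153]
 [155  94 141 149 151 150 146 150 146 148 145 145 149 150]
 [149  92 138 149 140 166 142 152 147 145 148 148 145 151]
 [149  93 141 152  97 151 124 147 147 147 150 149 147 158]
 [147  88 143 151  93 150 133 147 151 152  81  79 104  86]
 [144  91 146 153 102 146 143 149 154 105  84  87  82  87]
 [150  67 101 107  63 142 148  84  82  85  83  82  84  87]
 [ 84  53  86  78  68 139 157  66  80  80  82  80  85  85]
 [ 77  52  85  83  65 126 152 119 146 145 154  83  81  89]
 [ 80  56  85  87  58 116 152 129 146 145 153  81  81  86]]
[ nan   2.   2.   6. 111. 111. 112. 110. 111. 114. 110. 109. 112. 111.
 111.  nan 107. 107. 112. 110.]
```

View pics/t17.png

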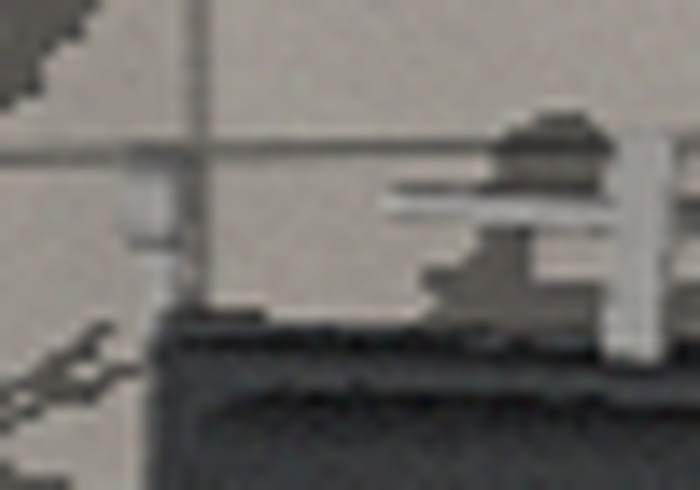

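Request:
apply_moves([
  [[-0.3,0,-2],-0.2],
  [[-0.3,0,-4],0],
  [[-0.2,0,-5],0],
  [[0,0,-5],0],
  [[0,0,-5],0],
  [[0,0,-5],0],
  [[0,0,-5],0],
  [[0,0,-4],0],
  [[0,0,-3],0],
  [[0,0,0],0],
  [[0,0,0],0],
])

```text
time_s: 21.38
position: [585.9, -7.8, 111.2]
tcp_rot: [-0.518, -0.482, 0.518, -0.482]
contact_force: [0.4, 1.1, -0.4]
finger_gap: 0.229
```

```bash
python3 -c "
from h import *
togo(None,0)
im,d=viewer.get_image('top');  np.savez('top18.npz',im=im,d=d);crop(im,175,165,225,200,14,'t18.png')
g=cv2.cvtColor(im,cv2.COLOR_BGR2GRAY)
print(g[174:188,186:217:2].T)
W=cloud('top',d); print(W[176:184,186:218,2].max(0).round(0))
"
```

```text
t 21.38 pos [585.92  -7.78 111.18] yang -4.14 gap 0.229 F [ 0.4  1.1 -0.4] T [-0.02  0.1   0.02] q7 [ 0.24  0.44 -0.38  1.82  0.2   0.91 -0.31]
[[146  97  89 126 151 153 152 136 102 153 151 151 154 109]
 [130  99  78  90  95  94  92 108  98 113 127 105  75  53]
 [145 104 122 142 140 141 136 142 138 140 140 141 147  64]
 [153 105 122 128 128 151 120 150 149 148 150 148 154  65]
 [154 104 130 111 115 150 129 148 150 150 149 151 147 142]
 [161  97 131 152 108 152 116 149 148 146 143 147 149 157]
 [155  95 136 154 111 156 125 149 148 146 146 148 147 154]
 [155  92 138 154 104 156 123 149 147 150 147 146 147 149]
 [153  94 139 154  93 151 132 148 149 149 147 145 144 153]
 [153  91 144 152  99 149 134 149 146 147 146 147 151 153]
 [147  93 143 150  99 148 143 148 148 148  81  79 102  87]
 [148  92 146 154  92 137 146 148 151 105  84  85  83  88]
 [150  60  98 103  66 133 154  75  82  81  84  80  84  86]
 [ 80  58  85  84  65 126 156  76  82  80  80  85  87  86]
 [ 77  55  84  86  76 115 152 128 146 148 149  85  85  87]
 [ 78  59  81  82  80 110 158 113 143 148 151  80  86  89]]
[116. 119. 100.   3.   8. 111. 107. 107. 114. 107. 108. 108. 114. 109.
 110. 113. 111. 110. 108. 106. 110. 111. 109. 112. 110. 110. 108. 107.
 108. 114. 110. 104.]
```

View pics/t18.png

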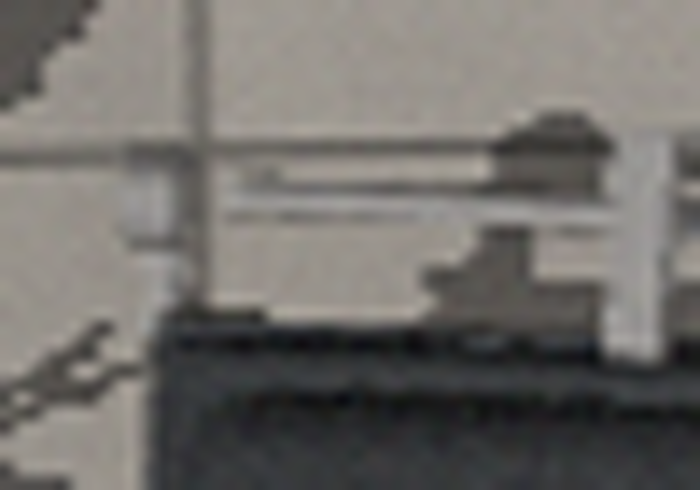

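Request:
apply_moves([
  [[0,0,-3],0],
  [[0,0,-2],0],
  [[0,0,-2],0],
  [[0,0,-2],0],
  [[0,0,-2],0],
  [[0,0,-2],0],
  [[0,0,0],0],
  [[0,0,0],0],
])

```text
time_s: 22.1
position: [586.8, 5.3, 111.2]
tcp_rot: [0.518, 0.482, -0.518, 0.482]
contact_force: [-0.5, 0.3, -0.2]
finger_gap: 0.23
```

```bash
python3 -c "
from h import *
togo(None,0)
"
```

```text
t 22.1 pos [586.84   5.26 111.16] yang -4.14 gap 0.23 F [-0.5  0.3 -0.2] T [-0.02  0.   -0.  ] q7 [ 0.22  0.45 -0.38  1.82  0.21  0.91 -0.33]
```

Request:
apply_moves([
  [[0,0,-1],0],
  [[0,0,-1],0],
  [[0,0,-1],0],
  [[0,0,-1],0],
  [[0,0,-1],0],
  [[0,0,-1],0],
  [[0,0,0],0],
])

```text
time_s: 22.68
position: [587.2, 11.5, 111.2]
tcp_rot: [0.518, 0.482, -0.518, 0.482]
contact_force: [-0.1, 0.0, 0.2]
finger_gap: 0.231
```

Request:
apply_moves([
  [[0,0,-1],0],
  [[0,0,-1],0],
  [[0,0,-1],0],
  [[0,0,-1],0],
  [[0,0,0],0],
])

```text
time_s: 23.1
position: [587.5, 15.4, 111.1]
tcp_rot: [0.518, 0.482, -0.518, 0.482]
contact_force: [-0.7, 0.0, -0.3]
finger_gap: 0.232
```

```bash
python3 -c "
from h import *
togo(None,0)
im,d=viewer.get_image('top');  np.savez('top19.npz',im=im,d=d);crop(im,175,160,305,210,6,'t19.png')
"
```

```text
t 23.1 pos [587.49  15.45 111.14] yang -4.13 gap 0.232 F [-0.7  0.  -0.3] T [0.06 0.17 0.27] q7 [ 0.2   0.45 -0.39  1.82  0.21  0.91 -0.35]
```

View pics/t19.png

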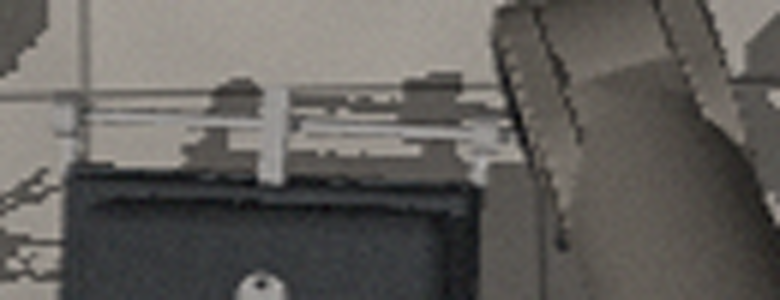

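Request:
apply_moves([
  [[0,0,-2],0],
  [[0,0,-2],0],
  [[0,0,-2],0],
  [[0,0,-2],0],
  [[0,0,-2],0],
  [[0,0,-2],0],
  [[0,0,-2],0],
  [[0,0,-2],0],
  [[0,0,0],0],
  [[0,0,0],0],
])

```text
time_s: 23.98
position: [588.8, 31.7, 111.2]
tcp_rot: [0.518, 0.482, -0.517, 0.481]
contact_force: [-1.1, 0.5, -0.1]
finger_gap: 0.229
```

Request:
apply_moves([
  [[0,0,-1],0],
  [[0,0,-1],0],
  [[0,0,-1],0],
  [[0,0,0],0],
])

```text
time_s: 24.32
position: [588.9, 34.0, 111.2]
tcp_rot: [-0.518, -0.481, 0.518, -0.482]
contact_force: [-0.9, -0.3, -0.4]
finger_gap: 0.232
```

Request:
apply_moves([
  [[0,0,-1],0],
  [[0,0,-1],0],
  [[0,0,0],0],
])

```text
time_s: 24.57
position: [589.1, 36.1, 111.2]
tcp_rot: [0.518, 0.482, -0.518, 0.482]
contact_force: [-1.5, -0.2, 0.0]
finger_gap: 0.225
```

```bash
python3 -c "
from h import *
togo(None,0)
"
```

```text
t 24.57 pos [589.08  36.12 111.19] yang -4.16 gap 0.225 F [-1.5 -0.2  0. ] T [-0.04  0.25  0.29] q7 [ 0.17  0.45 -0.39  1.81  0.21  0.92 -0.39]
```

Request:
apply_moves([
  [[0,0,-0.8],0],
  [[0,0,-0.8],0],
  [[0,0,0],0],
  [[0,0,0],0],
])

```text
time_s: 24.9
position: [589.1, 36.2, 111.2]
tcp_rot: [-0.517, -0.481, 0.519, -0.482]
contact_force: [-2.3, -4.6, 0.9]
finger_gap: 0.23
```

Request:
apply_moves([
  [[0,0,-0.8],0],
  [[0,0,-0.8],0],
  [[0,0,0],0],
  [[0,0,0],0],
])

```text
time_s: 25.23
position: [589.1, 36.2, 111.2]
tcp_rot: [-0.517, -0.48, 0.519, -0.482]
contact_force: [-3.1, -7.2, 1.0]
finger_gap: 0.229
```

```bash
python3 -c "
from h import *
togo(None,0)
im,d=viewer.get_image('top');  np.savez('top20.npz',im=im,d=d);crop(im,165,160,265,210,7,'t20.png')
"
```

```text
t 25.23 pos [589.08  36.24 111.18] yang -4.24 gap 0.229 F [-3.1 -7.2  1. ] T [-1.26  0.53  0.46] q7 [ 0.17  0.45 -0.39  1.81  0.21  0.92 -0.39]
```

View pics/t20.png

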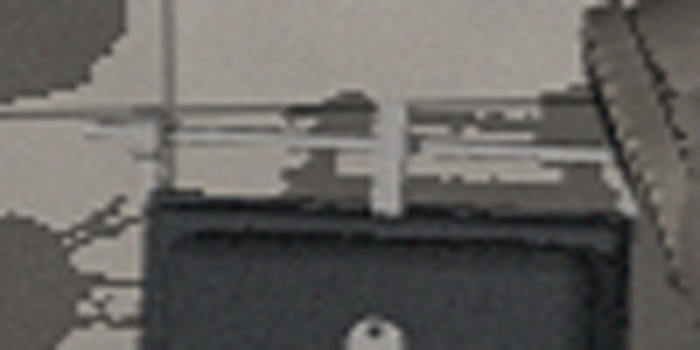

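Request:
apply_moves([
  [[0,-0.8,1],0],
  [[0,0,1],0],
  [[0,0,0],0],
])

```text
time_s: 25.53
position: [589.0, 36.2, 111.2]
tcp_rot: [0.518, 0.481, -0.518, 0.482]
contact_force: [1.8, -5.7, -0.8]
finger_gap: 0.232
```

Request:
apply_moves([
  [[0,0,0],0],
  [[0,0,0],0],
  [[0,0,0],0],
  [[0,0,0],0],
  [[0,0,0],0],
  [[0,0,0],0],
  [[0,0,0],0],
  [[0,0,0],0],
], claw=-0.2)

```text
time_s: 26.2
position: [588.4, 37.3, 111.2]
tcp_rot: [0.518, 0.482, -0.518, 0.482]
contact_force: [-0.4, -0.5, 0.4]
finger_gap: 0.598
```

```bash
python3 -c "
from h import *
togo(None,0)
im,d=viewer.get_image('top');  np.savez('top21.npz',im=im,d=d);crop(im,165,160,265,210,7,'t21.png')
im,d=viewer.get_image('side');crop(np.clip(im*1.5,0,255).astype('uint8'),200,90,330,220,4,'s21.png')
"
```

```text
t 26.2 pos [588.37  37.32 111.2 ] yang -4.16 gap 0.598 F [-0.4 -0.5  0.4] T [-0.03  0.03 -0.02] q7 [ 0.17  0.45 -0.39  1.81  0.21  0.92 -0.39]
```

View pics/t21.png

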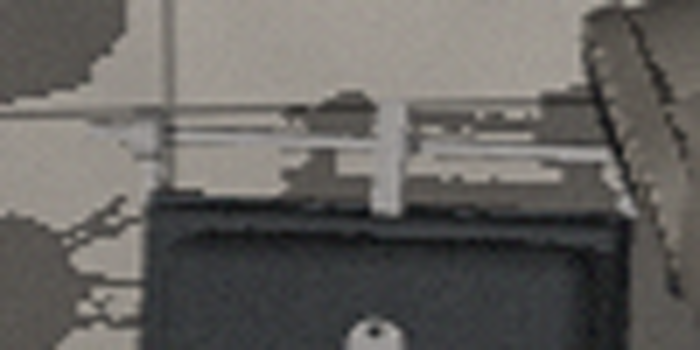

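View pics/s21.png

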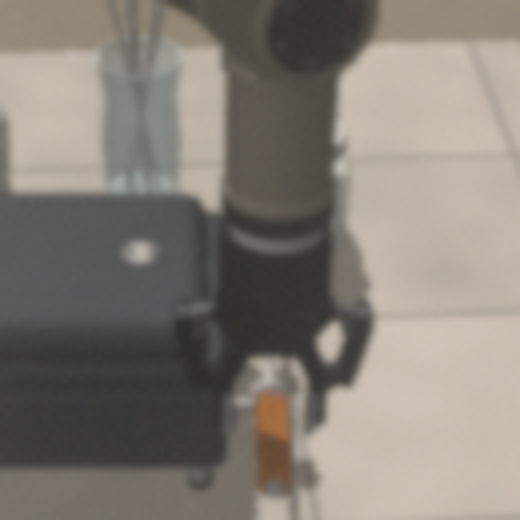

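Request:
apply_moves([
  [[-4,0,0],0],
  [[-8,0,0],0],
  [[-14,0,0],0],
  [[-18,0,0],0],
  [[-20,0,0],0],
  [[-20,0,0],0],
  [[-20,0,0],0],
  [[-16,0,0],0],
  [[-10,0,10],0],
  [[0,0,25],0],
  [[0,0,35],0],
  [[0,0,35],0],
])

```text
time_s: 27.3
position: [580.5, -68.5, 241.9]
tcp_rot: [0.517, 0.482, -0.517, 0.482]
contact_force: [0.8, -0.7, -1.1]
finger_gap: 0.597
```

Request:
apply_moves([
  [[0,0,35],0],
  [[0,0,35],0],
  [[0,0,35],0],
  [[0,0,35],0],
  [[0,0,35],0],
  [[0,0,35],0],
  [[0,0,20],0],
  [[0,0,10],0],
  [[0,0,0],0],
  [[0,0,0],0],
  [[0,0,0],0],
])

```text
time_s: 28.22
position: [564.0, -304.3, 241.3]
tcp_rot: [0.518, 0.483, -0.517, 0.482]
contact_force: [-0.1, 0.1, -0.5]
finger_gap: 0.601
```

```bash
python3 -c "
from h import *
togo(None,0)
im,d=viewer.get_image('top');  cv2.imwrite('pics/t22f.png',im);crop(im,165,160,305,210,5,'t22.png')
im,d=viewer.get_image('side');cv2.imwrite('pics/s22f.png',im);crop(np.clip(im*1.5,0,255).astype('uint8'),230,120,300,240,5,'s22.png')
"
```

```text
t 28.22 pos [ 564.03 -304.25  241.32] yang -3.98 gap 0.601 F [-0.1  0.1 -0.5] T [ 0.01 -0.05  0.04] q7 [ 0.63  0.4  -0.27  1.56  0.11  1.2   0.27]
```

View pics/t22.png

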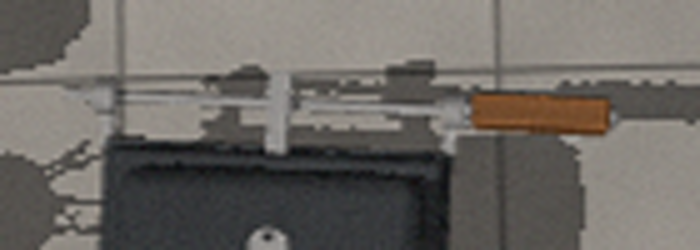

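View pics/s22.png

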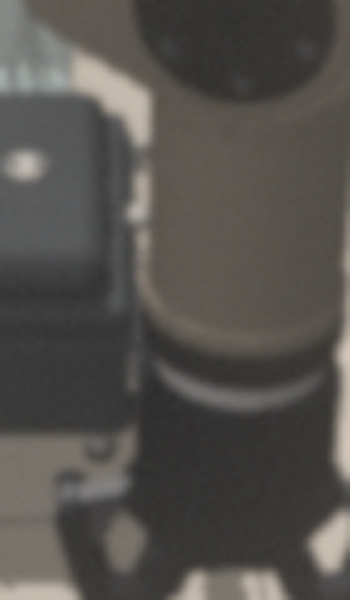

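View pics/t22f.png

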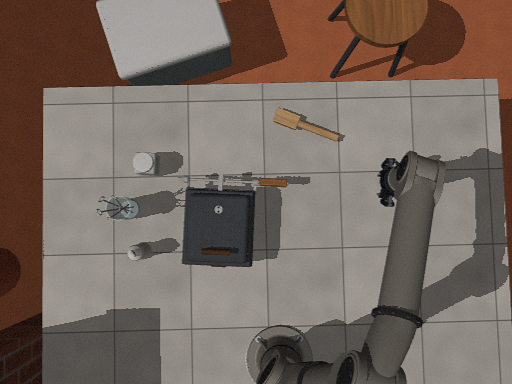

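```bash
python3 -c "
from h import *
im=cv2.imread('pics/t22f.png'); crop(im,240,165,280,200,16,'t22z.png'); crop(im,170,165,210,195,16,'t22y.png')
print(cv2.cvtColor(im,cv2.COLOR_BGR2GRAY)[176:188,252:264]); print(cv2.cvtColor(im,cv2.COLOR_BGR2GRAY)[174:184,174:192])"
```

```text
[[151 148 146 148 146 145 142 145 147 142 144 145]
 [ 84  82  80  80  77 131 146  97  78 136 149 147]
 [ 82  80  67  64  67  78  80  78  65  56  53  54]
 [ 81  82  90  91  86  92  69  70  88  90  90  90]
 [105 108 115 116 117 114  74  78  82  87  87  86]
 [128 124 144 139 137 129 136  95  86  85  84  86]
 [151 146 148 149 144 123 142  88  71  84  81  82]
 [113 139 141 144 147 122  91  83  85  85  87  84]
 [144 135 127 127 132 122 136  98  85  93  95  95]
 [145 128 110 118 111 110  99 105  71  62  56  53]
 [136 141 146 161 148 144 148 152 131 127 127 132]
 [ 81 102 140 163 107  82  81  80  79  80  78  84]]
[[147 150 146 149 144 142 144 147 143 145 141 143 145 144 126 108 145 152]
 [126 127 125 124 122 120 118 114 116 113  99  90  95  83  96  97 106 104]
 [ 94  95  98 100 102 106 105 104 107 110  92  88  86  87  80  91 117 121]
 [145 146 149 129 100  93  88 109 116 111 119 118 121 101  89 103 137 148]
 [145 144 143 151 144 138 135 129 130 137 144 143 146 113  66  56  95 114]
 [146 144 148 137 139 147 140 139 145 142 145 146 148 118  91  97 146 157]
 [145 145 146 143 140 140 141 142 110 132 137 142 152 117  75  77 107 119]
 [141 143 147 145 141 143 140 144 142 130 127 128 133 105 103 103 138 143]
 [142 141 142 145 142 141 144 140 140 139 109 102  98  84 101  98 138 145]
 [143 146 145 144 143 143 142 144 142 141 143 153 150 126 110  97 135 143]]
```

View pics/t22z.png

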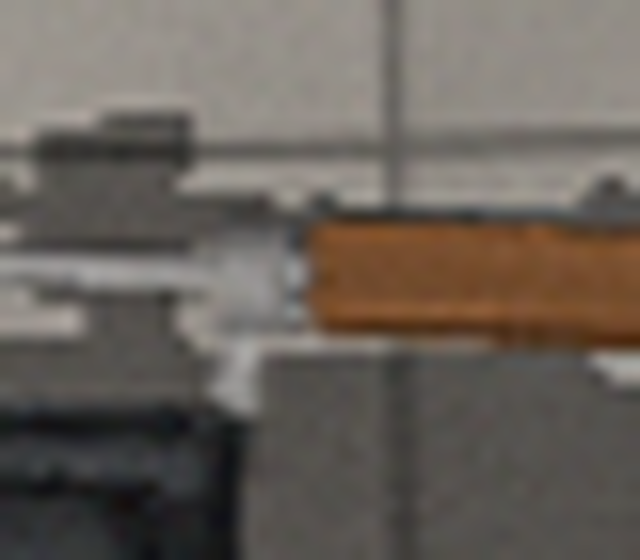

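```bash
python3 -c "
from h import *
print(ctrl.sign_off())"
```

```text
the job is handed in; nothing more can be done
None
```

I fed the hinge rod through the near eye, the lid's lug and the far eye in that order, pushed it home, let go and handed the job in at about 28 s. No verdict came back.

**Insertion:** The lug was found roughly 1–2 mm off the hinge line. I angled the rod slightly to enter its hole, then brought the lid into line with it. Readings during the feed stayed under about 6 N. At the end the collar stopped against the first eye with about 7 N along the rod.

**Last top picture:**
- The collar sits against the near eye with no gap I can see.
- The tip stands about 19–20 mm out of the far eye; 20 mm was expected.
- The brush, box, vase and mill look to be where they started.
- The robot is well clear of everything.

**Caveats:**
- I set the rod down and gripped it again nearer the collar, with more force. I had read its shadow as the rod swinging in the grip, but depth later showed it had held.
- The arm blocked the side camera during the insertion and in the last side picture. The final checks rest on the top view and the force readings alone.

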